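Sort inspected camera modules and close up the carrier and reject drawer

TASK

Inspection is finished: put each green-tagged camera module upright into a nest of its own in the aluminium carrier, and each red-tagged one upright into a nest of its own in the reject drawer. When all are loaded, slide the carrier's clear cover fully home over the compartment, then swing the clamp all the way down onto it; also push the reject drawer fully shut. Leave everything else on the bench where it stands.

Things in the scene. Friction and masses are not known exactly. Their poses are not given: they have to be found in the camera images.
- pass1: camera module: black housing 36 x 36 mm, 40 mm tall, steel lens barrel on top (22 mm diameter, 8 mm tall, 4 mm off-centre to +x), 48 mm in all, about 90 g; GREEN (passed) tag around the lens on top and down one (-x) side. Starts upright on the blue mat (3 mm thick); may be absent. Origin: centre of its underside, z up. Grip it across two parallel sides, about 32 mm above the underside.
- pass2: camera module: black housing 36 x 36 mm, 40 mm tall, steel lens barrel on top (22 mm diameter, 8 mm tall, 4 mm off-centre to +x), 48 mm in all, about 90 g; GREEN (passed) tag around the lens on top and down one (-x) side. Starts upright on the blue mat (3 mm thick); may be absent. Origin: centre of its underside, z up. Grip it across two parallel sides, about 32 mm above the underside.
- pass3: camera module: black housing 36 x 36 mm, 40 mm tall, steel lens barrel on top (22 mm diameter, 8 mm tall, 4 mm off-centre to +x), 48 mm in all, about 90 g; GREEN (passed) tag around the lens on top and down one (-x) side. Starts upright on the blue mat (3 mm thick); may be absent. Origin: centre of its underside, z up. Grip it across two parallel sides, about 32 mm above the underside.
- reject1: camera module: black housing 36 x 36 mm, 40 mm tall, steel lens barrel on top (22 mm diameter, 8 mm tall, 4 mm off-centre to +x), 48 mm in all, about 90 g; RED (rejected) tag around the lens on top and down one (-x) side. Starts upright on the blue mat (3 mm thick); may be absent. Origin: centre of its underside, z up. Grip it across two parallel sides, about 32 mm above the underside.
- reject2: camera module: black housing 36 x 36 mm, 40 mm tall, steel lens barrel on top (22 mm diameter, 8 mm tall, 4 mm off-centre to +x), 48 mm in all, about 90 g; RED (rejected) tag around the lens on top and down one (-x) side. Starts upright on the blue mat (3 mm thick); may be absent. Origin: centre of its underside, z up. Grip it across two parallel sides, about 32 mm above the underside.
- reject3: camera module: black housing 36 x 36 mm, 40 mm tall, steel lens barrel on top (22 mm diameter, 8 mm tall, 4 mm off-centre to +x), 48 mm in all, about 90 g; RED (rejected) tag around the lens on top and down one (-x) side. Starts upright on the blue mat (3 mm thick); may be absent. Origin: centre of its underside, z up. Grip it across two parallel sides, about 32 mm above the underside.
- carrier: fixed aluminium carrier, x away from the robot, yaw varies. Origin: under the centre of its open compartment, on the table. Compartment 116 (x) by 146 (y) mm inside, floor z 6 mm, walls 4-5 mm thick up to z 58 mm; rails along both sides (y +-76 mm, x -62 to +205 mm) up to z 68 mm; solid block 58 mm tall behind (x 62 to 205 mm) under the open cover. Clamp bracket on its left (+y) side.
- cover (a joint): clear flat sliding cover (124 x 147 x 4 mm, its top at carrier z 64 mm) with blue edges and a blue grip; slides along the carrier's x in its rails; m, 0 = fully home over the compartment, 0.14 = fully back; the compartment is uncovered above 0.124. Needs about 2 N and stays where it is left.
- cover_grip (a point): top centre of the cover's grip: an upright blue bar 14 mm (along x) by 50 mm (along y), 26 mm tall above the cover's top face; at carrier z 90 mm and, with the cover home, above the carrier's origin. Axes as the carrier's.
- clamp (a joint): toggle clamp arm on the left of the carrier, hinged about the carrier's y axis; rad, 0 = down (level, pointing to the carrier's -x, its rubber foot on the cover's edge), 1.57 = straight up, larger leans back (+x), limit 1.8. Stiff (about 0.12 N m): stays where it is left.
- clamp_tip (a point): end of the clamp arm's red grip (14 x 14 mm, the last 50 mm of the arm), 110 mm along the arm from its pivot, which lies at (115, 90, 72) mm in the carrier's frame.
- drawer (a joint): drawer with a red front in a low grey cabinet (fixed, 130 x 178 mm, 66 mm tall, red patch on top, yaw varies a little) on the right; m, 0 = shut, 0.12 = fully out, towards the robot. Inside 114 by 150 mm, floor at z 8 mm, sides 4 mm thick up to z 52 mm; front 6 mm thick, up to z 59 mm. Needs about 2 N, stays where it is left.
- drawer_pull (a point): middle of the front face of the drawer's steel pull bar (12 x 70 x 12 mm along y, its front 20 mm before the red front), 46 mm above the table and 85 mm before the middle of the row of reject nests. Axes: x the way the drawer slides shut, z up.
- nest1 (a point): nest 1 in the carrier's compartment (50 mm apart along its y): a black-ridged square pocket 44 x 44 mm, 8 mm deep, for one module. The point is the centre of the pocket's floor, z up, 6 mm above the table.
- nest2 (a point): nest 2 in the carrier's compartment (50 mm apart along its y): a black-ridged square pocket 44 x 44 mm, 8 mm deep, for one module. The point is the centre of the pocket's floor, z up, 6 mm above the table.
- nest3 (a point): nest 3 in the carrier's compartment (50 mm apart along its y): a black-ridged square pocket 44 x 44 mm, 8 mm deep, for one module. The point is the centre of the pocket's floor, z up, 6 mm above the table.
- reject_nest1 (a point): reject nest 1 in the drawer (50 mm apart along its y): a black-ridged square pocket 44 x 44 mm, 8 mm deep, for one module. The point is the centre of the pocket's floor, z up, 8 mm above the table; moves with the drawer.
- reject_nest2 (a point): reject nest 2 in the drawer (50 mm apart along its y): a black-ridged square pocket 44 x 44 mm, 8 mm deep, for one module. The point is the centre of the pocket's floor, z up, 8 mm above the table; moves with the drawer.
- reject_nest3 (a point): reject nest 3 in the drawer (50 mm apart along its y): a black-ridged square pocket 44 x 44 mm, 8 mm deep, for one module. The point is the centre of the pocket's floor, z up, 8 mm above the table; moves with the drawer.
- jar: small lens-cap jar, 32 mm diameter, 34 mm tall, standing on the mat among the modules; not part of the job, leave it alone. Origin: centre of its underside.
- driver: screwdriver, 150 mm, lying at the back; not part of the job, leave it alone. Origin: within its length.
- dish: glass dish, 76 mm diameter, 18 mm tall, at the back; not part of the job, leave it alone. Origin: centre of its underside.
- bottle: white bottle, 52 mm diameter, 130 mm tall, on the right; not part of the job, leave it alone. Origin: centre of its underside.
- tape: roll of yellow tape, 72 mm diameter, 18 mm tall, lying on the right; not part of the job, leave it alone. Origin: centre of its underside.
Not all that is in view belongs to the job. What is shaped like the reject1 but purple is not meant.

How it is judged:
By the outcome, as a careful person would: the job done as asked, in the order asked, and still so for the second after the job is handed in, with the robot touching nothing.
Of pass1, pass2, pass3 only 2 to 3 are there at a start; the rules pass over those that are not, and their reading is None.
Of reject1, reject2, reject3 only 2 to 3 are there at a start; the rules pass over those that are not, and their reading is None.
At some moment in a run one of pass1, pass2, pass3, reject1, reject2, reject3 may be knocked a few centimetres aside while the robot is not near it.
It also fails if it takes over 210 s, if anything falls off the work surface, if the arm or the gripper's body presses on something with over 40 N, if the wrist force passes 120 N, or if a joint passes its speed limit or range.

ROBOT

A 6-joint arm with a two-finger parallel gripper is mounted at the origin on the work surface. World frame = base frame: x ahead of the robot, y to its left, z up, the work surface at z = 0. Lengths are in m, angles in rad, forces in N, time in s.
With the tool pointing down it reaches from about 0.35 to 0.85 m from the base axis. Payload 8.1 kg.
Tool frame: the origin (TCP) lies on the centre line of the jaws, within the pads' length; the fingertips stand robot.tip_extent ahead of it and the grasp point (between the pads) lies 11 mm behind it (robot.tip_extent is the distance from the TCP to the fingertips, in m); y points along the fingers, z is the direction in which the jaws open and shut, and the axes are right-handed (so a half turn about y gives the same grasp; the last joint's range is limited). The gripper opens to 93 mm and grips with 3 to 60 N. Pads are 15 mm wide; open, the fingers measure 128 mm over their backs; the gripper's body (75 mm by 188 mm) begins 65 mm behind the grasp point.
Start: joints at [-0.085, 0.13, 1.488, -0, 1.523, -0.085], TCP at [0.6, 0, 0.227] pointing down, gripper open.
Joint ranges: [-2.96, 2.96], [-0.89, 2.26], [0.02, 2.5], [-1.34, 4.48], [0, 2.73], [-2.66, 2.66]. Speed limits (rad/s): [2.39, 2.39, 2.79, 3.14, 3.14, 3.14].

INTERFACE

Orientations are given as a rotation vector (axis times angle).
In Python, from plant import monitor, optics, robot gives the robot as it stands.
- The arm moves only by the shell command python3 -m inch 'ROWS' [OPENING] [FORCE]. ROWS is JSON, a list that holds one entry, the list of rows, each a list of 6 numbers: the shift along the tool's x, y, z in mm, then the turn, a rotation vector about the tool's x, y, z in rad. A call has 1 to 8 rows; each row shifts and turns the commanded pose from where the row before left it, along the tool's axes as they then stand; what a row does not reach is not made up. A row lasts 1/8 s, in which the tool goes at most 62.5 mm and 10.7 degrees, less where a joint would pass 70% of its speed; a pose out of reach is approached as far as the arm can. A call is refused whole if a number of a shift passes 62.5 or a number of a turn 0.188, either way. A call with a gripper value outside its range is refused whole. OPENING is the finger opening in mm, from 0 to 93, set as the call begins (- or left out, the last holds). The fingers move at their own pace and stop on an object; FORCE is the grip in N (left out, the last holds). Time passes only in rows, so rows that do not move let the fingers close. It gives the time, the measured TCP pose, the force and the opening at its end, in the units of the state.
- monitor.read_state(): the state, without advancing time (a new reading comes with each control period).
- optics.read_camera(name): name is "scene" or "side" or "wrist"; returns a dict with "image" (384x512x3 uint8, blue, green, red), "fx", "fy", "cx", "cy" (pixels), "k1" (the pictures are not rectified: a ray, as slopes to the right and down, at radius r is drawn at 1 + k1 r^2 times it, then the intrinsics apply), "rvec" (rotation vector, rad) and "tvec" (3), from world to camera coordinates, as OpenCV has them. Camera axes: x right, y down, z forward; pixel columns grow to the right and rows downward; lengths in m; the calibration is good to about 2 mm. A picture is of the moment at which its call begins. There is no depth.
- robot.close_job(): hands the job in, once; it reports no verdict.
The state is a dict: "t": time; "q": joint angles; "dq": joint speeds; "joint_torque": joint torques, N m; "tool_pos": TCP position; "orientation": TCP orientation; "force": force on the tool from outside, world axes, zero at the start; "wrist_torque": the same for the moment, N m; "opening": finger opening in m.
Only numpy, scipy, OpenCV 4.12 (cv2) and the standard library are available. Lean on these libraries where they do the work, as an engineer would, in place of code of your own. Each camera call takes 0.05 s, during which the arm holds its last target.

## Working session

There is one attempt and no reset: what is moved stays moved. The work goes in short steps, Python scripts to look and compute and a shell command to move; the robot and the scene stay as the last step left them, time stands still between calls to the robot, and variables do not carry over. Pictures are saved under pics/ and viewed, and the job is handed in when it is done.

```bash
ls -la; mkdir -p pics
python3 - <<'E'
from plant import monitor, optics, robot
import cv2
print(monitor.read_state()); print(robot.tip_extent, [a for a in dir(robot) if a[0]!='_'])
for n in ("scene","side","wrist"):
    c=optics.read_camera(n); cv2.imwrite(f"pics/{n}0.png",c["image"])
    print(n,{k:v for k,v in c.items() if k!="image"})
E
```

```text
total 12
drwxr-xr-x  3 agent agent 4096 Dec  6 23:03 .
drwxr-xr-x 23 root  root  4096 Dec  6 23:03 ..
drwxr-xr-x  2 agent agent 4096 Dec  6 23:03 pics
{'t': 0.0, 'q': array([-8.53983845e-02,  1.31158233e-01,  1.48929995e+00,  7.12740098e-06,
        1.52301992e+00, -8.54208353e-02]), 'dq': array([-0.00052386,  0.00159174,  0.00112684, -0.00158411,  0.00035734,
       -0.00152319]), 'joint_torque': array([-1.61290725e-03, -5.59853125e+01, -4.91755986e+01,  7.67333270e-02,
        3.59135563e-02, -2.97389461e-04]), 'tool_pos': array([5.99425887e-01, 7.50993718e-05, 2.25577857e-01]), 'orientation': array([-1.21046912,  1.21064549, -1.20817113]), 'force': array([-0.82371907,  0.16016192, -0.29457069]), 'wrist_torque': array([ 0.01318732,  0.02886651, -0.04776224]), 'opening': 0.09291178292224159}
0.008 ['IKError', 'close_job', 'tip_extent']
scene {'fx': 475.2576409302917, 'fy': 475.2576409302917, 'cx': 256.5214842020963, 'cy': 192.8765452521755, 'k1': -0.00438756473599681, 'rvec': array([ 2.22091459,  1.22790521, -0.39570469]), 'tvec': array([-0.24474043, -0.36362567,  1.97056738])}
side {'fx': 427.29167128968754, 'fy': 427.29167128968754, 'cx': 255.85732261111485, 'cy': 194.14407481726914, 'k1': 0.010725011501647966, 'rvec': array([ 0.25596528, -2.65711648,  1.51396684]), 'tvec': array([0.54084876, 0.17982544, 1.04131619])}
wrist {'fx': 329.28712246448043, 'fy': 329.28712246448043, 'cx': 258.18614485032685, 'cy': 189.10127199710672, 'k1': 0.0171527542128732, 'rvec': array([-2.83851171e+00,  2.51918073e-04,  2.16736993e-03]), 'tvec': array([-0.59890982, -0.03481607,  0.39245097])}
```

View pics/scene0.png

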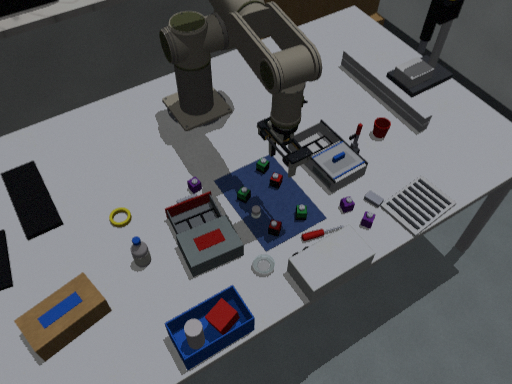

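View pics/side0.png

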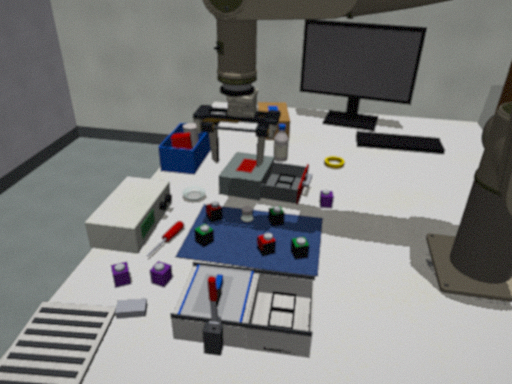

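View pics/wrist0.png

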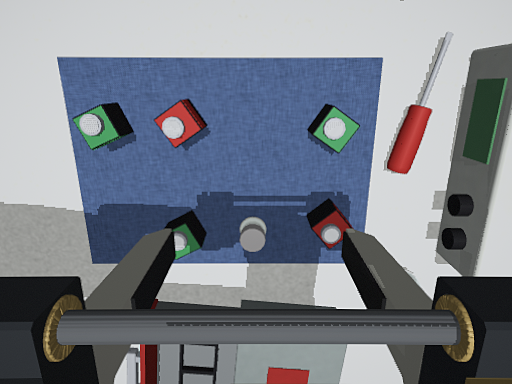

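Five modules are in view, three green and two red, with the jar, the carrier on the robot's left and the drawer on its right. Purple decoys stand outside the mat. I'll build the helpers and make a rectified top-down view.

```bash
cat > h.py <<'E'
import numpy as np, cv2
from plant import monitor, optics, robot
from scipy.spatial.transform import Rotation as R
def cam(n):
    c=optics.read_camera(n); c["R"]=R.from_rotvec(c["rvec"]).as_matrix(); c["name"]=n; return c
def proj(c,P):
    P=np.atleast_2d(P); X=P@c["R"].T+c["tvec"]; s=X[:,:2]/X[:,2:]; r2=(s**2).sum(1,keepdims=True)
    s=s*(1+c["k1"]*r2); return s*[c["fx"],c["fy"]]+[c["cx"],c["cy"]]
def back(c,uv,z):
    uv=np.atleast_2d(np.asarray(uv,float)); d=(uv-[c["cx"],c["cy"]])/[c["fx"],c["fy"]]; s=d.copy()
    for _ in range(20): s=d/(1+c["k1"]*(s**2).sum(1,keepdims=True))
    ray=np.c_[s,np.ones(len(s))]@c["R"]; o=-c["R"].T@c["tvec"]
    return o+ray*((z-o[2])/ray[:,2])[:,None]
def ortho(c,x0,x1,y0,y1,z,mm=1.0):
    # up = +x, left = +y ; row 0 = x1, col 0 = y1
    xs=np.arange(x1,x0,-mm/1000); ys=np.arange(y1,y0,-mm/1000)
    Y,X=np.meshgrid(ys,xs); uv=proj(c,np.c_[X.ravel(),Y.ravel(),np.full(X.size,z)]).astype(np.float32)
    return cv2.remap(c["image"],uv[:,0].reshape(X.shape),uv[:,1].reshape(X.shape),cv2.INTER_CUBIC)
def st():
    s=monitor.read_state(); M=R.from_rotvec(s["orientation"]).as_matrix()
    print("t",round(s["t"],2),"pos",(s["tool_pos"]*1000).round(1),"axes x,y,z:",M.round(3).T.tolist(),"F",s["force"].round(1),"op",round(s["opening"]*1000,1)); return s,M
E
python3 - <<'E'
from h import *
st()
for n in("wrist","side","scene"):
    c=cam(n); print(n,-c["R"].T@c["tvec"])
    img=ortho(c,0.3,0.85,-0.35,0.4,0.043,1.0); cv2.imwrite(f"pics/o_{n}.png",img); print(img.shape)
E
```

```text
t 0.15 pos [5.996e+02 1.000e-01 2.258e+02] axes x,y,z: [[-0.0, -1.0, -0.0], [-0.001, 0.0, -1.0], [1.0, -0.0, -0.001]] F [-0.9 -0.4  0.6] op 92.9
wrist [0.59954368 0.08365879 0.38420597]
(550, 750, 3)
side [0.40029179 0.8895868  0.67645828]
(550, 750, 3)
scene [ 1.37132717 -0.60290845  1.35322596]
(550, 750, 3)
```

View pics/o_wrist.png

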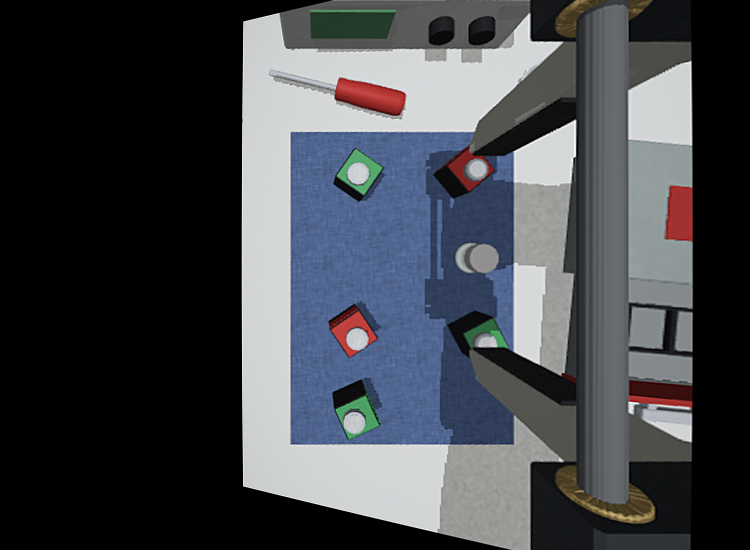

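View pics/o_side.png

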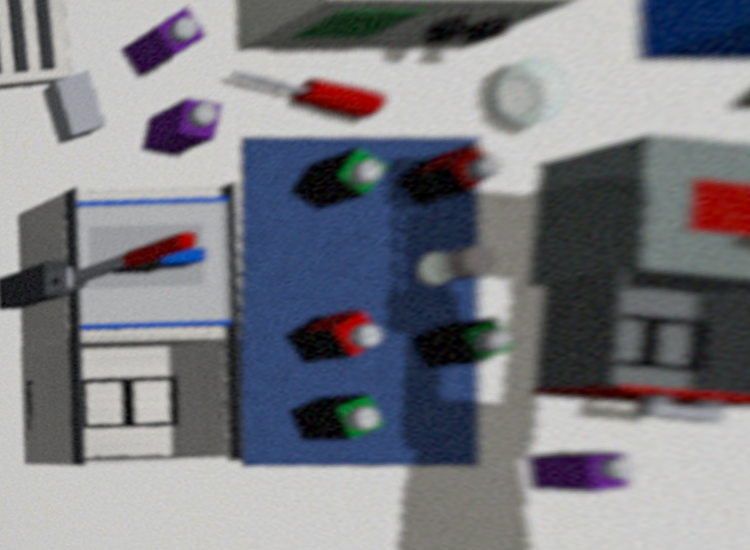

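View pics/o_scene.png

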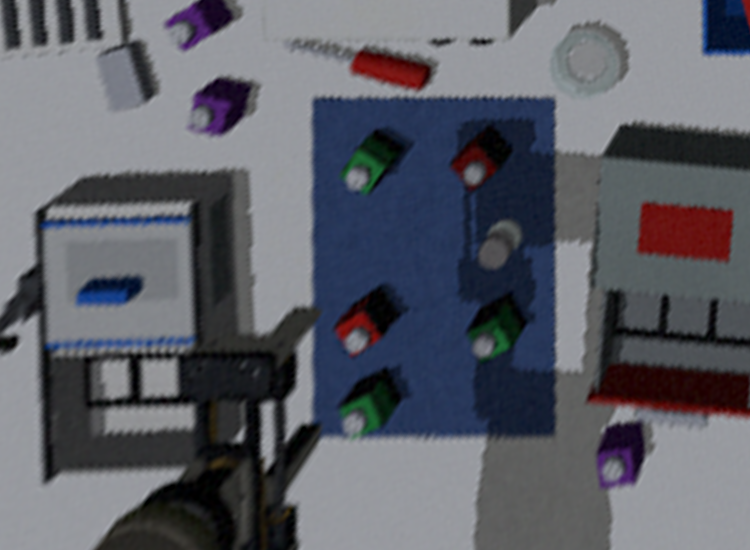

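```bash
python3 -m inch '[[[-50,-25,0,0,0,0],[-50,-25,0,0,0,0],[-50,-25,0,0,0,0],[-40,-25,-20,0,0,0],[0,0,-40,0,0,0],[0,0,0,0,0,0]]]'
python3 - <<'E'
from h import *
st(); c=cam("wrist"); cv2.imwrite("pics/w1.png",c["image"]); print(-c["R"].T@c["tvec"])
cv2.imwrite("pics/o1.png",ortho(c,0.25,0.8,0.0,0.45,0.058,0.8))
E
python3 -m inch '[[[62,0,0,0,0,0],[62,0,0,0,0,0],[62,0,0,0,0,0],[62,0,0,0,0,0],[62,0,0,0,0,0],[62,0,0,0,0,0],[10,0,0,0,0,0],[0,0,0,0,0,0]]]'
python3 - <<'E'
from h import *
st(); c=cam("wrist"); cv2.imwrite("pics/w2.png",c["image"]); print(-c["R"].T@c["tvec"])
cv2.imwrite("pics/o2.png",ortho(c,0.25,0.8,-0.45,0.1,0.043,0.8))
E
```

```text
t: 1.05
tool_pos: [0.5383, 0.1909, 0.3269]
orientation: [-1.21, 1.208, -1.208]
force: [0.6, -0.9, -1.1]
opening: 0.0928
t 1.05 pos [538.3 190.9 326.9] axes x,y,z: [[0.002, -1.0, -0.0], [-0.0, 0.0, -1.0], [1.0, 0.002, -0.0]] F [ 0.6 -0.9 -1.1] op 92.8
[0.53783429 0.27451269 0.48527208]
t: 2.1
tool_pos: [0.5401, -0.193, 0.3262]
orientation: [-1.208, 1.212, -1.21]
force: [-0.1, 1.1, -0.5]
opening: 0.0933
t 2.1 pos [ 540.1 -193.   326.2] axes x,y,z: [[-0.002, -1.0, -0.001], [-0.001, 0.001, -1.0], [1.0, -0.002, -0.001]] F [-0.1  1.1 -0.5] op 93.3
[ 0.54013813 -0.10953804  0.48456996]
```

View pics/w1.png

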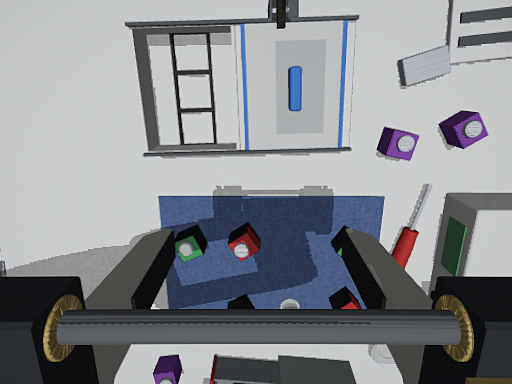

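View pics/w2.png

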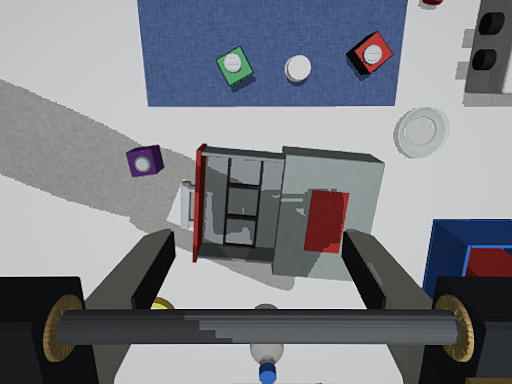

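Run:
```python
import cv2
a=cv2.imread("pics/w1.png"); cv2.imwrite("pics/w1c.png",cv2.resize(a[0:165,120:370],None,fx=3.2,fy=3.2,interpolation=cv2.INTER_CUBIC)[:600])
a=cv2.imread("pics/w2.png"); cv2.imwrite("pics/w2c.png",cv2.resize(a[135:285,160:400],None,fx=3.3,fy=3.3,interpolation=cv2.INTER_CUBIC)[:600])
```

```text
(no output)
```

View pics/w1c.png

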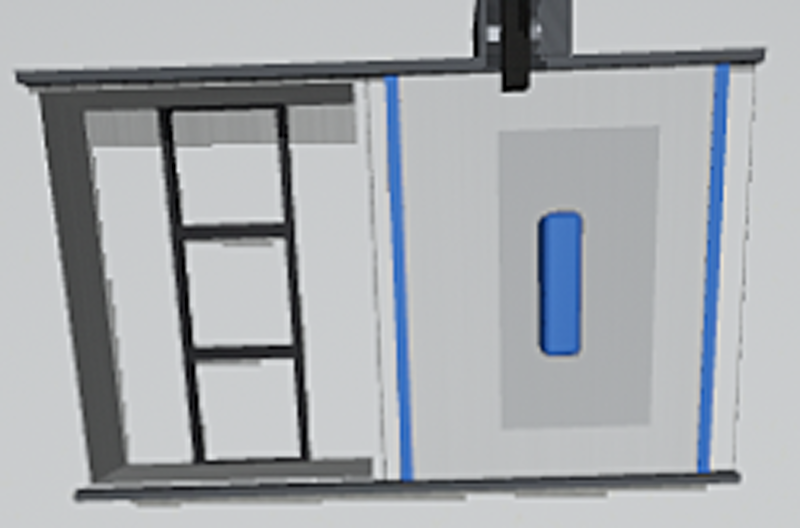

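View pics/w2c.png

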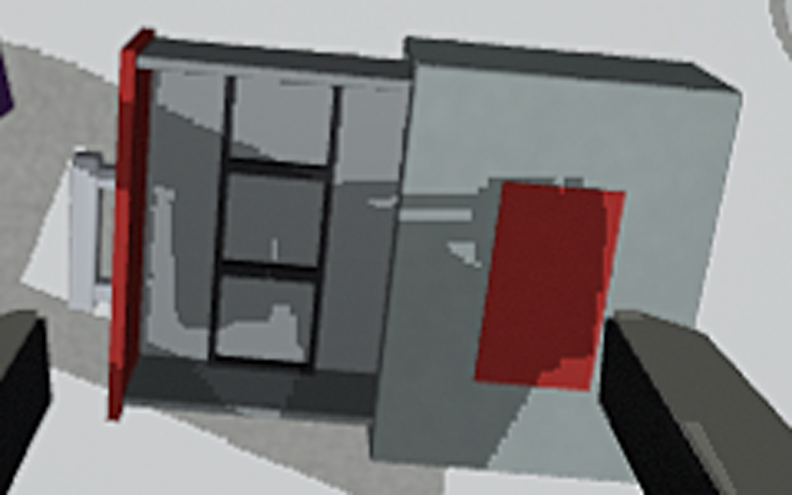

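```bash
cat >> h.py <<'E'
from scipy.optimize import least_squares
class C2(dict): pass
def W(pos,n=None): pass
def T2(p,P):
    P=np.atleast_2d(P).astype(float); c,s=np.cos(p[2]),np.sin(p[2])
    return np.c_[p[0]+c*P[:,0]-s*P[:,1],p[1]+s*P[:,0]+c*P[:,1],P[:,2]]
E
python3 - <<'E'
from h import *
c=cam("wrist") # intrinsics only
import copy
def at(cc):
    d=dict(c); return d
# recompute extrinsics for w1,w2: camera rigid to the tool; current = w2
s,M=st(); p=s["tool_pos"]
# camera in tool frame
Rc=c["R"]; o=-Rc.T@c["tvec"]; oT=M.T@(o-p); RT=Rc@M   # world->cam R = RT M^T
np.savez("handeye.npz",oT=oT,RT=RT); print(oT)
p1=np.array([.5383,.1909,.3269]); M1=R.from_rotvec([-1.21,1.208,-1.208]).as_matrix()
o1=np.array([0.53783429,0.27451269,0.48527208]); c1=dict(c); c1["R"]=RT@M1.T; c1["tvec"]=-c1["R"]@o1
px=lambda L,s,o:np.array(L,float)/s+o
# carrier
obj=np.array([[-24,25,14],[24,25,14],[-24,-25,14],[24,-25,14],[-62,76,68],[-62,-76,68],[205,76,68],[205,-76,68]])/1000.
uv=px([[180,233],[290,230],[193,352],[299,351],[18,75],[76,493],[765,53],[740,476]],3.2,[120,0])
f=lambda q:(proj(c1,T2(q,obj))-uv).ravel()
r=least_squares(f,[0.45,0.25,0.0],loss="soft_l1"); print("carrier",r.x,f(r.x).reshape(-1,2).round(1).tolist())
g=back(c1,px([[561,283]],3.2,[120,0]),0.090)[0]; q=r.x; d=g[:2]-q[:2]; print("grip",g,"along",d@[np.cos(q[2]),np.sin(q[2])],d@[-np.sin(q[2]),np.cos(q[2])])
obj=np.array([[-24,25,16],[24,25,16],[-24,-25,16],[24,-25,16]])/1000.
uv=px([[226,167],[331,172],[217,268],[321,272]],3.3,[160,135])
f=lambda q:(proj(c,T2(q,obj))-uv).ravel()
r=least_squares(f,[0.5,-0.2,0.0]); print("drawer",r.x,f(r.x).reshape(-1,2).round(1).tolist()); qd=r.x
pb=back(c,px([[86,232]],3.3,[160,135]),0.052)[0];d=pb[:2]-qd[:2];print("pull",d@[np.cos(qd[2]),np.sin(qd[2])],d@[-np.sin(qd[2]),np.cos(qd[2])])
np.savez("fix.npz",car=q,drw=qd)
# overlay
img=c["image"].copy()
def draw(img,c,L,col):
    for a,b in zip(L,np.roll(L,-1,0)): 
        pa,pb=proj(c,[a,b]); cv2.line(img,tuple((pa*8).astype(int)),tuple((pb*8).astype(int)),col,1,cv2.LINE_AA,3)
def box(x0,x1,y0,y1,z): return np.array([[x0,y0,z],[x1,y0,z],[x1,y1,z],[x0,y1,z]])/1000.
for y in(-50,0,50): draw(img,c,T2(qd,box(-22,22,y-22,y+22,8)),(0,255,255))
draw(img,c,T2(qd,box(-57,57,-75,75,52)),(0,255,0)); draw(img,c,T2(qd,box(-85,-73,-35,35,52)),(255,255,0))
a=cv2.imread("pics/w1.png")
for y in(-50,0,50): draw(a,c1,T2(q,box(-22,22,y-22,y+22,6)),(0,0,255))
draw(a,c1,T2(q,box(-58,58,-73,73,58)),(0,255,0))
draw(a,c1,T2(q,box(-62+140,62+140,-73.5,73.5,64)),(255,0,255))
cv2.imwrite("pics/ov1.png",np.vstack([cv2.resize(a[0:165,120:370],None,fx=2,fy=2),cv2.resize(img[135:270,160:410],None,fx=2,fy=2)]))
E
```

```text
t 2.2 pos [ 540.3 -191.2  326.5] axes x,y,z: [[0.001, -1.0, -0.001], [-0.0, 0.001, -1.0], [1.0, 0.001, -0.0]] F [-0.3 -0.4 -0.2] op 93.3
[-0.08286981 -0.15821783 -0.00019853]
carrier [0.45071744 0.26760078 0.02791392] [[-1.1, -0.6], [0.1, -0.6], [-1.4, 0.4], [-0.1, -0.2], [-0.0, 0.1], [-0.1, 0.9], [1.1, -0.1], [0.8, 0.5]]
grip [0.58036725 0.27177991 0.09      ] along 0.12971594124374128 0.0005589394232926458
drawer [ 0.5169071  -0.27479966 -0.07798771] [[-0.6, -0.8], [-0.2, 0.1], [0.5, -0.1], [0.3, 0.9]]
pull -0.07814843941323152 0.0016655297197372553
```

View pics/ov1.png

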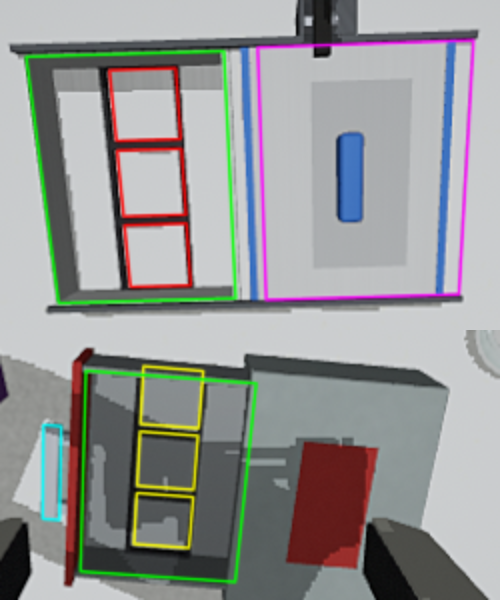

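```bash
cat >> h.py <<'E'
HE=None
def cmask(img,col):
    hsv=cv2.cvtColor(img,cv2.COLOR_BGR2HSV).astype(int); h,s,v=hsv[...,0],hsv[...,1],hsv[...,2]
    hm=((h>45)&(h<85)) if col=="g" else ((h<10)|(h>172))
    return (hm&(s>110)&(v>35)).astype(np.uint8)
def render(c,q,zb,off,sc,shape):
    m=np.zeros(shape,np.uint8); k=.018
    def poly(P,val):
        uv=(proj(c,T2(q,P))-off+0.5)*sc-0.5; h=cv2.convexHull(uv.astype(np.float32)).reshape(-1,2)
        cv2.fillConvexPoly(m,np.round(h*16).astype(np.int32),val,cv2.LINE_8,4)
    o=-c["R"].T@c["tvec"]
    lx=np.array([[-k,-k],[-k,k]])
    side=np.array([[-k,-k,zb],[-k,k,zb],[-k,k,zb+.04],[-k,-k,zb+.04]])
    loc=(o[:2]-q[:2])@[np.cos(q[2]),np.sin(q[2])]
    if loc<-k: poly(side,1)
    top=np.array([[-k,-k],[k,-k],[k,k],[-k,k]]); poly(np.c_[top,np.full(4,zb+.04)],1)
    a=np.linspace(0,2*np.pi,40); ci=np.c_[.004+.011*np.cos(a),.011*np.sin(a)]
    poly(np.r_[np.c_[ci,np.full(40,zb+.04)],np.c_[ci,np.full(40,zb+.048)]],0)
    return m
def fitmod(c,xy,col,zb=.003,sc=4,pad=.045,img=None):
    img=c["image"] if img is None else img
    P=np.array([[xy[0]+dx,xy[1]+dy,z] for dx in(-pad,pad) for dy in(-pad,pad) for z in(0.0,.05)]); uv=proj(c,P)
    a=np.floor(uv.min(0)).astype(int); b=np.ceil(uv.max(0)).astype(int); a=np.clip(a,0,[510,382]); b=np.clip(b,1,[512,384])
    big=cv2.resize(img[a[1]:b[1],a[0]:b[0]],None,fx=sc,fy=sc,interpolation=cv2.INTER_LINEAR); m=cmask(big,col)
    def cost(q):
        r=render(c,q,zb,a,sc,m.shape); return 1-(r&m).sum()/max(1,(r|m).sum())
    from scipy.optimize import minimize
    best=None
    for y0 in np.arange(0,2*np.pi,np.pi/8):
        r=minimize(cost,[xy[0],xy[1],y0],method="Nelder-Mead",options=dict(initial_simplex=[[xy[0],xy[1],y0],[xy[0]+.008,xy[1],y0],[xy[0],xy[1]+.008,y0],[xy[0],xy[1],y0+.25]],xatol=1e-4,fatol=1e-4,maxiter=120))
        if best is None or r.fun<best.fun: best=r
    q=best.x; q[2]=(q[2]+np.pi)%(2*np.pi)-np.pi
    rr=render(c,q,zb,a,sc,m.shape); vis=big.copy(); cn,_=cv2.findContours(rr,cv2.RETR_LIST,cv2.CHAIN_APPROX_NONE); cv2.drawContours(vis,cn,-1,(0,255,255),1)
    return q,best.fun,vis
def find(c,col,zb=.003,amin=60):
    m=cmask(c["image"],col); m=cv2.morphologyEx(m,cv2.MORPH_CLOSE,np.ones((3,3)))
    n,_,s,ce=cv2.connectedComponentsWithStats(m); return [(ce[i],s[i,4],back(c,ce[i],zb+.04)[0]) for i in range(1,n) if s[i,4]>amin]
E
python3 - <<'E'
from h import *
c=cam("wrist")
c0=dict(c); c0["image"]=cv2.imread("pics/wrist0.png"); c0["R"]=R.from_rotvec([-2.83851171e+00,2.51918073e-04,2.16736993e-03]).as_matrix(); c0["tvec"]=np.array([-0.59890982,-0.03481607,0.39245097])
V=[]
for n,cc in(("w0",c0),("w2",c)):
  for col in "gr":
    for ce,A,X in find(cc,col):
        if not(.4<X[0]<.73 and -.16<X[1]<.16): continue
        q,f,v=fitmod(cc,X[:2],col); print(n,col,ce.round(),A,q.round(4),round(f,3)); V.append(cv2.resize(v,(260,260)))
while len(V)<8: V.append(V[0]*0)
cv2.imwrite("pics/fit.png",np.vstack([np.hstack(V[:3]),np.hstack(V[3:6])]))
E
```

```text
w0 g [ 99. 130.] 740 [0.4328 0.043  1.9761] 0.195
w0 g [337. 130.] 684 [0.6788 0.0407 2.517 ] 0.209
w0 g [186. 242.] 361 [ 0.5095 -0.0857  2.0657] 0.37
w0 r [183. 120.] 945 [ 0.5155  0.0458 -2.5553] 0.194
w0 r [333. 225.] 523 [ 0.6824 -0.0709 -2.474 ] 0.279
w2 g [235.  70.] 532 [ 0.5097 -0.0855  2.0255] 0.224
w2 r [374.  53.] 538 [ 0.6825 -0.0706 -2.4534] 0.179
```

View pics/fit.png

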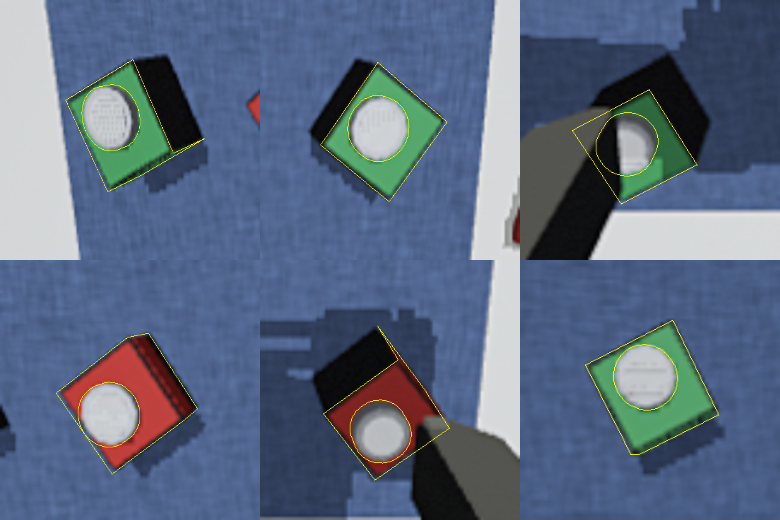

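Poses fit well, and the two wrist views agree within 0.5 mm. The picks are green at (99,130), (337,130) and (186,242) and red at (183,120) and (333,225) in the first wrist image, all on the mat with green or red top tags. The purple ones off the mat and the red screwdriver are excluded. Next is a planner that prints the tool-axis shifts.

```bash
cat > plan.py <<'E'
import sys; from h import *
# usage: plan.py x y z yaw  (mm, rad) : tool frame shift now, then turn about tool y
F=np.load("fix.npz")
def nests():
    for nm,q,z in(("car",F["car"],6),("drw",F["drw"],8)):
        for i,y in enumerate((50,0,-50)): print(nm,i+1,(T2(q,[[0,y/1000,z/1000]])[0]*1000).round(1),"yaw",q[2].round(3))
def go(x,y,z,yaw):
    s,M=st(); d=M.T@(np.array([x,y,z])-s["tool_pos"]*1000)
    cy=np.arctan2(M[1,2],M[0,2]); Mt=R.from_euler("z",yaw).as_matrix()@np.array([[0,0,1],[-1,0,0],[0,-1,0]])
    print("shift",d.round(1),"turn",R.from_matrix(M.T@Mt).as_rotvec().round(3),"cur yaw",round(cy,3))
if __name__=="__main__":
    if len(sys.argv)>4: go(*map(float,sys.argv[1:5]))
    else: nests()
E
python3 plan.py; python3 plan.py 509.7 -85.6 120 0.47
python3 - <<'E'
from h import *
c=cam("scene"); cv2.imwrite("pics/s2.png",cv2.resize(c["image"][90:250,150:410],None,fx=3,fy=3))
E
```

```text
car 1 [449.3 317.6   6. ] yaw 0.028
car 2 [450.7 267.6   6. ] yaw 0.028
car 3 [452.1 217.6   6. ] yaw 0.028
drw 1 [ 520.8 -225.     8. ] yaw -0.078
drw 2 [ 516.9 -274.8    8. ] yaw -0.078
drw 3 [ 513.  -324.6    8. ] yaw -0.078
t 2.25 pos [ 540.4 -190.7  326.7] axes x,y,z: [[0.001, -1.0, -0.0], [0.0, 0.0, -1.0], [1.0, 0.001, 0.0]] F [-0.1 -1.1 -0.3] op 92.8
shift [-105.1  206.7  -30.6] turn [-0.    -0.469 -0.   ] cur yaw 0.001
```

View pics/s2.png

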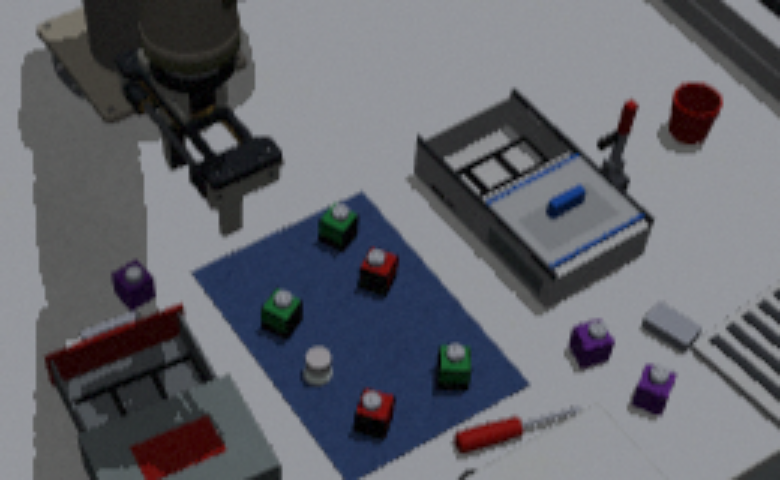

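The scene is intact, with the clamp roughly upright at crop (620,140). First pick: green at (0.510,-0.086).

```bash
python3 -m inch '[[[-26,40,-8,0,0,0],[-26,40,-8,0,0,0],[-26,40,-8,0,0,0],[-27,40,-7,0,0,0],[0,0,0,0,-0.157,0],[0,0,0,0,-0.157,0],[0,0,0,0,-0.156,0],[0,0,0,0,0,0]]]' 65
python3 plan.py 509.7 -85.6 24 0.47
python3 - <<'E'
from h import *
c=cam("wrist"); cv2.imwrite("pics/w3.png",c["image"])
for ce,A,X in find(c,"g")+find(c,"r"): print(ce.round(),A,X.round(3))
E
```

```text
t: 3.3
tool_pos: [0.5092, -0.0858, 0.1669]
orientation: [-1.396, 0.855, -0.856]
force: [0.7, -0.9, -0.1]
opening: 0.0643
t 3.3 pos [509.2 -85.8 166.9] axes x,y,z: [[0.454, -0.891, 0.0], [0.001, -0.0, -1.0], [0.891, 0.454, 0.0]] F [ 0.7 -0.9 -0.1] op 64.3
shift [  0.  142.9   0.5] turn [-0.     0.001  0.   ] cur yaw 0.471
[246.  13.] 1107 [0.439 0.031 0.043]
[494. 148.] 622 [0.675 0.034 0.043]
[259. 186.] 905 [ 0.51  -0.087  0.043]
[346.  44.] 1363 [0.518 0.048 0.043]
[508. 210.] 109 [ 0.723 -0.005  0.043]
[430. 247.] 682 [ 0.682 -0.067  0.043]
[284. 379.] 267 [ 0.635 -0.27   0.043]
```

View pics/w3.png

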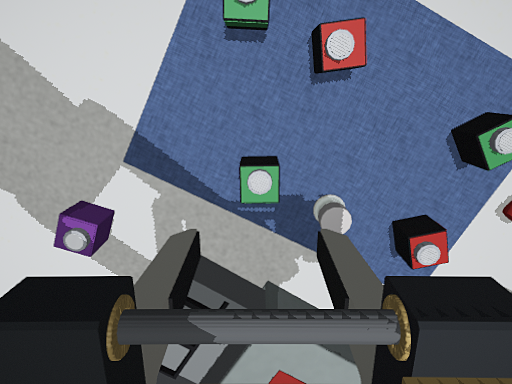

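Module centred and aligned at (260,185); the jar at (330,212) is about 70 mm along the jaw axis and 35 mm off it, so it is clear. Descend with the opening at 56.

```bash
python3 -m inch '[[[0,40,0,0,0,0],[0,40,0,0,0,0],[0,35,0,0,0,0],[0,20,0,0,0,0],[0,8,0,0,0,0],[0,0,0,0,0,0]]]' 56
python3 -m inch '[[[0,0,0,0,0,0],[0,0,0,0,0,0],[0,0,0,0,0,0],[0,0,0,0,0,0],[0,-10,0,0,0,0],[0,-20,0,0,0,0],[0,-35,0,0,0,0],[0,-40,0,0,0,0]]]' 25 20
python3 plan.py 449.3 317.6 130 0.028
```

```text
t: 4.1
tool_pos: [0.509, -0.0867, 0.0237]
orientation: [-1.395, 0.858, -0.857]
force: [0.5, -0.6, 0.2]
opening: 0.0559
t: 5.1
tool_pos: [0.508, -0.0868, 0.1292]
orientation: [-1.396, 0.858, -0.855]
force: [-0.6, -0.4, -1.3]
opening: 0.0361
t 5.1 pos [508.  -86.8 129.2] axes x,y,z: [[0.453, -0.892, -0.001], [-0.002, 0.0, -1.0], [0.892, 0.453, -0.002]] F [-0.6 -0.4 -1.3] op 36.1
shift [-387.1   -0.5  130.7] turn [ 0.002  0.442 -0.001] cur yaw 0.47
```

Run:
```python
from h import *
q=np.load("fix.npz")["car"]
for n,uv in (("scene",[150+630/3,90+104/3]),("side",None)):
    c=cam(n)
    for th in np.arange(0.8,1.85,.15):
        P=T2(q,[[.115-.11*np.cos(th),.09,.072+.11*np.sin(th)]]); print(n,round(th,2),proj(c,P).round(1), uv)
    if n=="side": cv2.imwrite("pics/sd.png",cv2.resize(c["image"][200:384,150:350],None,fx=3,fy=3))
```

```text
scene 0.8 [[344.9 116.9]] [360.0, 124.66666666666666]
scene 0.95 [[347.7 116.8]] [360.0, 124.66666666666666]
scene 1.1 [[350.7 117.3]] [360.0, 124.66666666666666]
scene 1.25 [[353.8 118.6]] [360.0, 124.66666666666666]
scene 1.4 [[357.  120.4]] [360.0, 124.66666666666666]
scene 1.55 [[360.2 122.8]] [360.0, 124.66666666666666]
scene 1.7 [[363.3 125.8]] [360.0, 124.66666666666666]
scene 1.85 [[366.2 129.3]] [360.0, 124.66666666666666]
side 0.8 [[256.2 297.5]] None
side 0.95 [[249. 292.]] None
side 1.1 [[240.9 287.3]] None
side 1.25 [[232.  283.4]] None
side 1.4 [[222.7 280.4]] None
side 1.55 [[213.2 278.6]] None
side 1.7 [[203.8 277.8]] None
side 1.85 [[194.7 278.2]] None
```

View pics/sd.png

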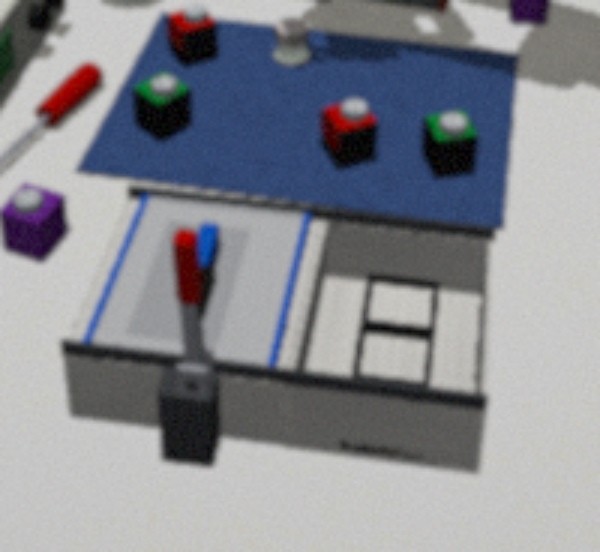

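Clamp at about 1.57 rad, so the gripper clears it by about 14 mm at nest 1.

```bash
python3 -m inch '[[[-50,0,17,0,0,0],[-50,0,17,0,0,0],[-50,0,17,0,0,0],[-50,0,17,0,0,0],[-50,0,17,0,0,0],[-50,0,16,0,0,0],[-50,0,16,0,0,0],[-37,0,14,0,0,0]]]'
python3 -m inch '[[[0,0,0,0,0.148,0],[0,0,0,0,0.147,0],[0,0,0,0,0.147,0],[0,0,0,0,0,0],[0,0,0,0,0,0]]]'
python3 plan.py 449.3 317.6 29 0.028
python3 - <<'E'
from h import *
c=cam("wrist"); cv2.imwrite("pics/w4.png",c["image"])
E
```

```text
t: 6.2
tool_pos: [0.4492, 0.3191, 0.1279]
orientation: [-1.397, 0.856, -0.855]
force: [0.6, -0.6, -0.3]
opening: 0.0359
t: 6.82
tool_pos: [0.4502, 0.3172, 0.1282]
orientation: [-1.225, 1.187, -1.186]
force: [0.5, 0.4, -0.4]
opening: 0.036
t 6.83 pos [450.2 317.2 128.2] axes x,y,z: [[0.031, -1.0, 0.0], [-0.001, -0.0, -1.0], [1.0, 0.031, -0.001]] F [ 0.5  0.4 -0.4] op 36.0
shift [-0.5 99.2 -0.9] turn [0.001 0.003 0.   ] cur yaw 0.031
```

View pics/w4.png

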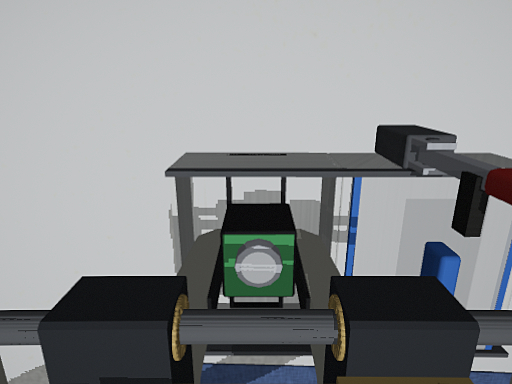

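```bash
python3 -m inch '[[[0,35,-1,0,0,0],[0,30,0,0,0,0],[0,20,0,0,0,0],[0,10,0,0,0,0],[0,6,0,0,0,0],[0,0,0,0,0,0]]]'
```

```text
t: 7.62
tool_pos: [0.45, 0.3177, 0.0282]
orientation: [-1.222, 1.188, -1.188]
force: [0.4, 0.0, -1.2]
opening: 0.0358
```

```bash
python3 -m inch '[[[0,0,0,0,0,0],[0,0,0,0,0,0],[0,-6,0,0,0,0],[0,-30,0,0,0,0],[0,-50,0,0,0,0],[0,-40,0,0,0,0]]]' 50
python3 - <<'E'
from h import *
c=cam("wrist"); cv2.imwrite("pics/w5.png",c["image"])
E
python3 plan.py 432.8 43 130 0.405
```

```text
t: 8.38
tool_pos: [0.4499, 0.3176, 0.1562]
orientation: [-1.221, 1.188, -1.189]
force: [-0.7, 0.4, -0.0]
opening: 0.0503
t 8.43 pos [452.5 319.1 162.5] axes x,y,z: [[0.028, -1.0, -0.005], [0.008, 0.005, -1.0], [1.0, 0.028, 0.008]] F [2.8 1.  4.4] op 49.8
shift [275.6  31.  -27.7] turn [-0.009 -0.377 -0.003] cur yaw 0.028
```

View pics/w5.png

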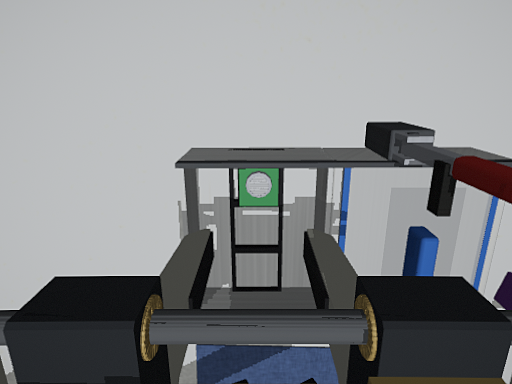

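Module seated in nest 1 at (258,187). Next the green near (0.433,0.043).

```bash
python3 -m inch '[[[46,0,-4,0,0,0],[46,0,-4,0,0,0],[46,0,-4,0,0,0],[46,0,-4,0,0,0],[46,0,-4,0,0,0],[46,0,-5,0,0,0],[0,0,0,0,-0.18,0],[0,0,0,0,-0.18,0]]]' 56
python3 -m inch '[[[0,0,0,0,-0.017,0],[0,0,0,0,0,0]]]'
python3 - <<'E'
from h import *
c=cam("wrist"); cv2.imwrite("pics/w6.png",c["image"]); st()
for ce,A,X in find(c,"g"):
    if A>500: print(ce,fitmod(c,X[:2],"g")[:2])
E
```

```text
t: 9.43
tool_pos: [0.4324, 0.0399, 0.1541]
orientation: [-1.369, 0.915, -0.916]
force: [-0.8, -0.1, 0.0]
opening: 0.056
t: 9.68
tool_pos: [0.4323, 0.0409, 0.1538]
orientation: [-1.373, 0.908, -0.909]
force: [0.1, 0.1, -0.1]
opening: 0.0559
t 9.72 pos [432.3  40.9 153.8] axes x,y,z: [[0.391, -0.92, 0.0], [0.0, -0.0, -1.0], [0.92, 0.391, 0.0]] F [-0.5 -0.1 -0.2] op 56.4
[260.37163561 188.04865424] (array([0.43337384, 0.04278117, 1.99242307]), np.float64(0.1947470279236937))
```

View pics/w6.png

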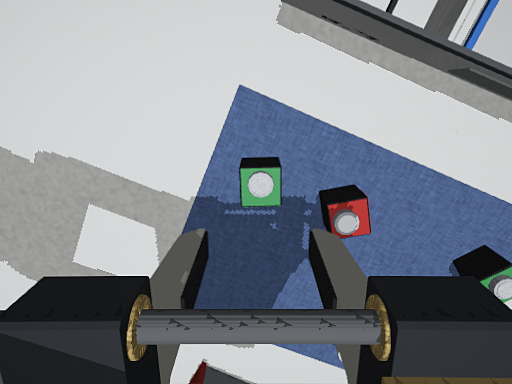

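Green at (260,185), red neighbour at (347,215) outside the right finger's path. Descend.

```bash
python3 -m inch '[[[-1.5,40,1.5,0,-0.013,0],[0,40,0,0,0,0],[0,30,0,0,0,0],[0,14,0,0,0,0],[0,6,0,0,0,0],[0,0,0,0,0,0]]]'
python3 -m inch '[[[0,0,0,0,0,0],[0,0,0,0,0,0],[0,0,0,0,0,0],[0,0,0,0,0,0],[0,-10,0,0,0,0],[0,-20,0,0,0,0],[0,-35,0,0,0,0],[0,-42,0,0,0,0]]]' 25
python3 plan.py 450.7 267.6 130 0.028
```

```text
t: 10.48
tool_pos: [0.4336, 0.0428, 0.0243]
orientation: [-1.378, 0.896, -0.897]
force: [-1.0, -0.6, 0.4]
opening: 0.0562
t: 11.48
tool_pos: [0.4321, 0.0427, 0.1313]
orientation: [-1.379, 0.898, -0.895]
force: [0.3, -0.4, 0.1]
opening: 0.0359
t 11.47 pos [432.1  42.7 131.3] axes x,y,z: [[0.406, -0.914, -0.001], [-0.002, 0.0, -1.0], [0.914, 0.406, -0.002]] F [ 0.3 -0.4  0.1] op 35.9
shift [-197.9    1.2  108.3] turn [ 0.002  0.39  -0.   ] cur yaw 0.418
```

```bash
python3 -m inch '[[[-40,0,22,0,0,0],[-40,0,22,0,0,0],[-40,0,22,0,0,0],[-40,0,22,0,0,0],[-38,0,20,0,0,0],[0,0,0,0,0.18,0],[0,0,0,0,0.18,0],[0,0,0,0,0.03,0]]]'
python3 -m inch '[[[0,0,0,0,0,0],[0,0,0,0,0,0]]]'
python3 plan.py 450.7 267.6 29 0.028
```

```text
t: 12.48
tool_pos: [0.4512, 0.2676, 0.1308]
orientation: [-1.223, 1.189, -1.189]
force: [-0.0, -0.5, -1.1]
opening: 0.0357
t: 12.72
tool_pos: [0.4514, 0.2673, 0.1307]
orientation: [-1.223, 1.187, -1.187]
force: [0.0, 0.3, -1.2]
opening: 0.0357
t 12.72 pos [451.4 267.3 130.7] axes x,y,z: [[0.03, -1.0, -0.0], [0.0, 0.0, -1.0], [1.0, 0.03, 0.0]] F [ 0.   0.3 -1.2] op 35.7
shift [ -0.3 101.7  -0.7] turn [-0.     0.002 -0.   ] cur yaw 0.03
```

```bash
python3 -m inch '[[[0,35,0,0,0,0],[0,30,0,0,0,0],[0,20,0,0,0,0],[0,10,0,0,0,0],[0,7,0,0,0,0],[0,0,0,0,0,0]]]'
python3 -m inch '[[[0,0,0,0,0,0],[0,0,0,0,0,0],[0,-6,0,0,0,0],[0,-30,0,0,0,0],[0,-50,0,0,0,0],[0,-40,0,0,0,0],[0,0,0,0,0,0]]]' 50
python3 - <<'E'
from h import *
c=cam("wrist"); cv2.imwrite("pics/w7.png",c["image"])
E
python3 plan.py 678.8 40.7 150 -0.625
```

```text
t: 13.48
tool_pos: [0.4515, 0.2675, 0.0288]
orientation: [-1.222, 1.188, -1.188]
force: [0.4, -0.4, -0.6]
opening: 0.0359
t: 14.35
tool_pos: [0.4541, 0.2688, 0.1598]
orientation: [-1.214, 1.184, -1.19]
force: [-0.0, -0.1, 0.7]
opening: 0.0499
t 14.4 pos [452.8 268.2 157.2] axes x,y,z: [[0.028, -1.0, -0.002], [0.004, 0.002, -1.0], [1.0, 0.028, 0.004]] F [-0.1  0.2  0.1] op 50.2
shift [233.7   7.7 219.5] turn [-0.004  0.653 -0.003] cur yaw 0.028
```

View pics/w7.png

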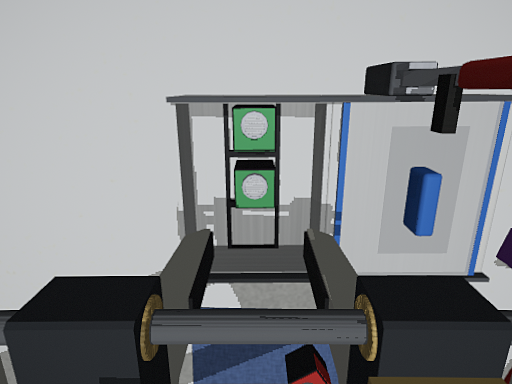

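Two greens are seated. Next the green near (0.679,0.041).

```bash
python3 -m inch '[[[40,0,37,0,0,0],[40,0,37,0,0,0],[40,0,37,0,0,0],[40,0,37,0,0,0],[40,0,37,0,0,0],[34,8,35,0,0,0]]]' 56
python3 -m inch '[[[0,0,0,0,0.17,0],[0,0,0,0,0.17,0],[0,0,0,0,0.17,0],[0,0,0,0,0.143,0],[0,0,0,0,0,0],[0,0,0,0,0,0]]]'
python3 - <<'E'
from h import *
c=cam("wrist"); cv2.imwrite("pics/w8.png",c["image"]); st()
for ce,A,X in find(c,"g"):
    if A>500: print(ce,fitmod(c,X[:2],"g")[:2])
E
```

```text
t: 15.15
tool_pos: [0.6786, 0.038, 0.1454]
orientation: [-1.223, 1.19, -1.188]
force: [0.2, 0.2, 0.4]
opening: 0.0558
t: 15.9
tool_pos: [0.6773, 0.0398, 0.1456]
orientation: [-0.849, 1.652, -1.65]
force: [0.4, -0.4, 0.5]
opening: 0.0557
t 15.95 pos [677.4  39.8 145.9] axes x,y,z: [[-0.583, -0.813, 0.001], [-0.001, 0.0, -1.0], [0.813, -0.583, -0.001]] F [ 0.1 -0.3 -0.5] op 55.7
[262.95441595 187.08736942] (array([0.67826769, 0.04044403, 2.49229135]), np.float64(0.1860106027072932))
```

View pics/w8.png

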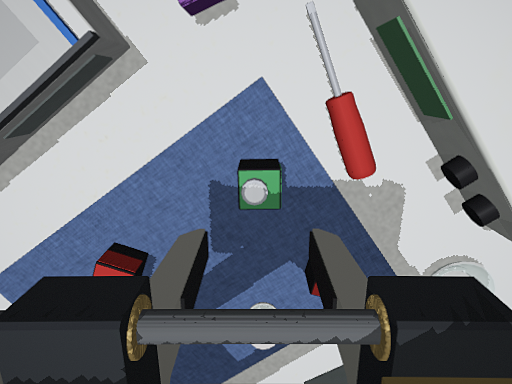

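```bash
python3 -m inch '[[[-1,40,0.5,0,0.015,0],[0,35,0,0,0,0],[0,27,0,0,0,0],[0,14,0,0,0,0],[0,6,0,0,0,0],[0,0,0,0,0,0]]]'
python3 -m inch '[[[0,0,0,0,0,0],[0,0,0,0,0,0],[0,0,0,0,0,0],[0,0,0,0,0,0],[0,-10,0,0,0,0],[0,-20,0,0,0,0],[0,-40,0,0,0,0],[0,-45,0,0,0,0]]]' 25
python3 plan.py 452.1 217.6 140 0.028
```

```text
t: 16.7
tool_pos: [0.6793, 0.0403, 0.0252]
orientation: [-0.835, 1.662, -1.663]
force: [0.6, 0.8, 0.3]
opening: 0.0563
t: 17.7
tool_pos: [0.6784, 0.0403, 0.1413]
orientation: [-0.836, 1.664, -1.663]
force: [0.3, 0.2, -1.1]
opening: 0.036
t 17.7 pos [678.4  40.3 141.3] axes x,y,z: [[-0.597, -0.802, 0.0], [-0.001, 0.0, -1.0], [0.802, -0.597, -0.001]] F [ 0.3  0.2 -1.1] op 36.0
shift [  -7.1    1.5 -287.4] turn [ 0.001 -0.668  0.   ] cur yaw -0.64
```

```bash
python3 -m inch '[[[-1,0,-48,0,0,0],[-1,0,-48,0,0,0],[-1,0,-48,0,0,0],[-1,0,-48,0,0,0],[-1,0,-48,0,0,0],[-2,0,-47,0,0,0],[0,0,0,0,-0.17,0],[0,0,0,0,-0.17,0]]]'
python3 -m inch '[[[0,0,0,0,-0.17,0],[0,0,0,0,-0.158,0],[0,0,0,0,0,0],[0,0,0,0,0,0]]]'
python3 plan.py 452.1 217.6 29 0.028
```

```text
t: 18.7
tool_pos: [0.4527, 0.218, 0.1413]
orientation: [-1.054, 1.421, -1.422]
force: [-0.1, 0.2, -0.7]
opening: 0.0362
t: 19.2
tool_pos: [0.453, 0.2174, 0.1404]
orientation: [-1.22, 1.191, -1.191]
force: [0.5, 0.3, -0.8]
opening: 0.0358
t 19.2 pos [453.  217.4 140.4] axes x,y,z: [[0.024, -1.0, -0.0], [0.001, 0.0, -1.0], [1.0, 0.024, 0.001]] F [ 0.5  0.3 -0.8] op 35.8
shift [ -0.2 111.4  -1. ] turn [-0.001 -0.004 -0.   ] cur yaw 0.024
```

```bash
python3 -m inch '[[[0,40,-1,0,0,0],[0,33,0,0,0,0],[0,22,0,0,0,0],[0,10,0,0,0,0],[0,6,0,0,0,0],[0,0,0,0,0,0]]]'
python3 -m inch '[[[0,0,0,0,0,0],[0,0,0,0,0,0],[0,-6,0,0,0,0],[0,-30,0,0,0,0],[0,-50,0,0,0,0],[0,-60,0,0,0,0],[0,-60,0,0,0,0],[0,0,0,0,0,0]]]' 50
python3 - <<'E'
from h import *
c=cam("wrist"); cv2.imwrite("pics/w9.png",c["image"])
E
python3 plan.py 515.5 45.8 150 0.587
```

```text
t: 19.95
tool_pos: [0.4524, 0.2175, 0.0293]
orientation: [-1.221, 1.188, -1.189]
force: [-0.2, -0.1, 0.0]
opening: 0.0359
t: 20.95
tool_pos: [0.4549, 0.2184, 0.2418]
orientation: [-1.211, 1.182, -1.191]
force: [-0.9, 0.1, 0.2]
opening: 0.05
t 21.0 pos [453.5 217.9 238.3] axes x,y,z: [[0.028, -1.0, -0.002], [0.006, 0.002, -1.0], [1.0, 0.028, 0.006]] F [-0.1 -0.3 -0.3] op 50.1
shift [173.9  88.3  56.6] turn [-0.007 -0.559 -0.   ] cur yaw 0.028
```

View pics/w9.png

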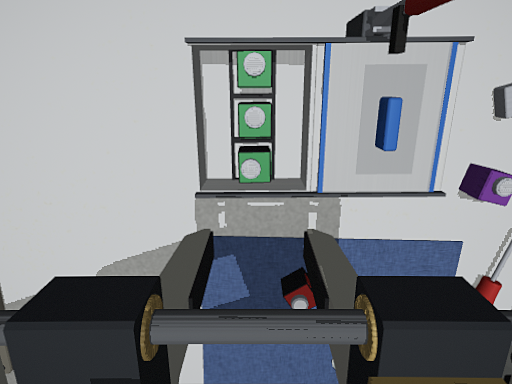

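All three greens stand in their nests at (254,70), (254,118) and (252,165). Now the reds.

```bash
python3 -m inch '[[[44,22,14,0,0,0],[44,22,14,0,0,0],[44,22,14,0,0,0],[42,22,14,0,0,0],[0,0,0,0,-0.18,0],[0,0,0,0,-0.18,0],[0,0,0,0,-0.18,0],[0,0,0,0,-0.02,0]]]' 56
python3 -m inch '[[[0,0,0,0,0,0],[0,0,0,0,0,0]]]'
python3 - <<'E'
from h import *
c=cam("wrist"); cv2.imwrite("pics/w10.png",c["image"]); st()
for ce,A,X in find(c,"r"):
    if A>500 and ce[1]<260: print(ce,fitmod(c,X[:2],"r")[:2])
E
```

```text
t: 22.0
tool_pos: [0.5115, 0.0449, 0.145]
orientation: [-1.433, 0.769, -0.764]
force: [0.5, 0.2, -0.2]
opening: 0.056
t: 22.25
tool_pos: [0.5124, 0.045, 0.1463]
orientation: [-1.431, 0.768, -0.768]
force: [-0.4, -0.8, 1.2]
opening: 0.0559
t 22.3 pos [512.5  45.  146.5] axes x,y,z: [[0.553, -0.833, -0.0], [-0.0, 0.0, -1.0], [0.833, 0.553, -0.0]] F [-0.7  0.2  0. ] op 55.7
[266.4879692  190.58325313] (array([ 0.51674824,  0.04585347, -2.55562297]), np.float64(0.17482773021507625))
```

View pics/w10.png

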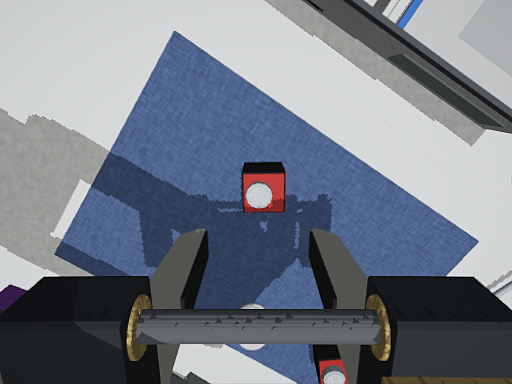

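```bash
python3 -m inch '[[[1.5,40,3.7,0,0,0],[0,36,0,0,0,0],[0,27,0,0,0,0],[0,14,0,0,0,0],[0,6,0,0,0,0],[0,0,0,0,0,0]]]'
python3 -m inch '[[[0,0,0,0,0,0],[0,0,0,0,0,0],[0,0,0,0,0,0],[0,0,0,0,0,0],[0,-10,0,0,0,0],[0,-20,0,0,0,0],[0,-35,0,0,0,0],[0,-40,0,0,0,0]]]' 25
python3 plan.py 513 -324.6 130 -0.078
```

```text
t: 23.05
tool_pos: [0.517, 0.0457, 0.0242]
orientation: [-1.431, 0.766, -0.767]
force: [0.3, 0.6, 0.7]
opening: 0.0557
t: 24.05
tool_pos: [0.5157, 0.0457, 0.1293]
orientation: [-1.432, 0.768, -0.765]
force: [0.2, -0.2, -0.3]
opening: 0.0359
t 24.05 pos [515.7  45.7 129.3] axes x,y,z: [[0.555, -0.832, -0.001], [-0.002, -0.0, -1.0], [0.832, 0.555, -0.002]] F [ 0.2 -0.2 -0.3] op 35.9
shift [ 306.6   -0.7 -207.7] turn [ 0.002  0.666 -0.   ] cur yaw 0.588
```

Run:
```python
from h import *
q=np.load("fix.npz")["drw"]
c=cam("scene"); cv2.imwrite("pics/s3.png",cv2.resize(c["image"][170:290,90:250],None,fx=4,fy=4))
print("bottle cap px scene guess", back(c,[[136,240],[141,262]],0.13), back(c,[[141,266]],0.0))
```

```text
bottle cap px scene guess [[ 0.55614833 -0.49254163  0.13      ]
 [ 0.63267867 -0.51053972  0.13      ]] [[ 0.56747545 -0.50666374  0.        ]]
```

View pics/s3.png

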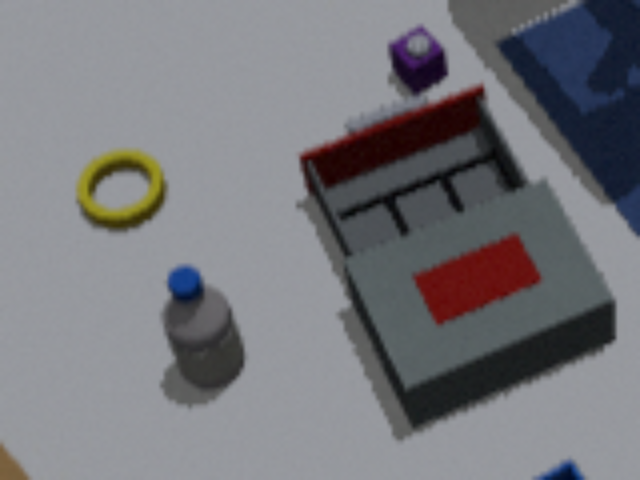

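The bottle is 0.2 m away, so clear. I'll put this one in reject nest 2.

```bash
python3 -m inch '[[[45,0,-30,0,0,0],[45,0,-30,0,0,0],[45,0,-30,0,0,0],[45,0,-30,0,0,0],[45,0,-30,0,0,0],[42,0,-27,0,0,0],[0,0,0,0,0.18,0],[0,0,0,0,0.18,0]]]'
python3 -m inch '[[[0,0,0,0,0.18,0],[0,0,0,0,0.126,0],[0,0,0,0,0,0],[0,0,0,0,0,0]]]'
python3 plan.py 516.9 -274.8 31 -0.078
python3 - <<'E'
from h import *
c=cam("wrist"); cv2.imwrite("pics/w11.png",c["image"])
E
```

```text
t: 25.1
tool_pos: [0.5169, -0.2754, 0.1285]
orientation: [-1.305, 1.046, -1.045]
force: [0.8, -0.6, -0.7]
opening: 0.0356
t: 25.6
tool_pos: [0.5173, -0.2745, 0.1286]
orientation: [-1.173, 1.264, -1.264]
force: [0.3, 0.7, -1.0]
opening: 0.0361
t 25.6 pos [ 517.3 -274.5  128.6] axes x,y,z: [[-0.075, -0.997, -0.0], [-0.0, 0.0, -1.0], [0.997, -0.075, -0.0]] F [ 0.3  0.7 -1. ] op 36.1
shift [ 0.3 97.6 -0.4] turn [ 0.     0.003 -0.   ] cur yaw -0.075
```

View pics/w11.png

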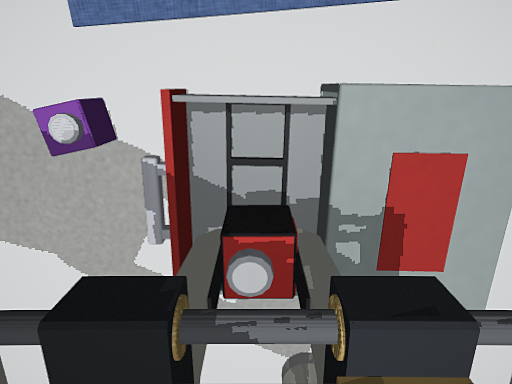

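Aligned: ridge lines at columns 228 and 287 centre on 258, module on 260. Lower.

```bash
python3 -m inch '[[[0,35,0,0,0,0],[0,30,0,0,0,0],[0,18,0,0,0,0],[0,9,0,0,0,0],[0,5,0,0,0,0],[0,0,0,0,0,0]]]'
python3 -m inch '[[[0,0,0,0,0,0],[0,0,0,0,0,0],[0,-6,0,0,0,0],[0,-30,0,0,0,0],[0,-50,0,0,0,0],[0,-40,0,0,0,0],[0,0,0,0,0,0]]]' 48
python3 - <<'E'
from h import *
c=cam("wrist"); cv2.imwrite("pics/w12.png",c["image"])
E
python3 plan.py 682.5 -70.7 150 0.687
```

```text
t: 26.4
tool_pos: [0.5178, -0.2749, 0.0322]
orientation: [-1.171, 1.266, -1.267]
force: [0.2, -0.6, -0.9]
opening: 0.036
t: 27.28
tool_pos: [0.52, -0.2762, 0.1632]
orientation: [-1.169, 1.259, -1.273]
force: [0.4, -0.1, 0.8]
opening: 0.0479
t 27.32 pos [ 518.7 -275.5  160.4] axes x,y,z: [[-0.078, -0.997, 0.002], [0.004, -0.003, -1.0], [0.997, -0.078, 0.004]] F [ 0.7  0.2 -0.6] op 48.2
shift [-216.9   10.5  147.3] turn [-0.003 -0.765  0.004] cur yaw -0.078
```

View pics/w12.png

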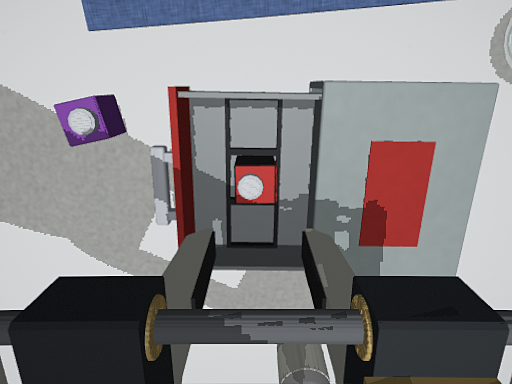

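Red in reject nest 2. Next the last red near (0.683,-0.071).

```bash
python3 -m inch '[[[-44,2,30,0,0,0],[-44,2,30,0,0,0],[-44,2,30,0,0,0],[-44,2,30,0,0,0],[-41,2,27,0,0,0],[0,0,0,0,-0.18,0],[0,0,0,0,-0.18,0],[0,0,0,0,-0.18,0]]]' 56
python3 -m inch '[[[0,0,0,0,-0.18,0],[0,0,0,0,-0.045,0],[0,0,0,0,0,0],[0,0,0,0,0,0]]]'
python3 - <<'E'
from h import *
c=cam("wrist"); cv2.imwrite("pics/w13.png",c["image"]); st()
for ce,A,X in find(c,"r"):
    if A>500 and ce[1]<260: print(ce,fitmod(c,X[:2],"r")[:2])
E
```

```text
t: 28.32
tool_pos: [0.6798, -0.0692, 0.1453]
orientation: [-1.396, 0.86, -0.855]
force: [-0.1, 0.6, 0.2]
opening: 0.0561
t: 28.82
tool_pos: [0.6803, -0.0697, 0.1466]
orientation: [-1.459, 0.692, -0.69]
force: [0.2, 0.1, -0.7]
opening: 0.0561
t 28.88 pos [680.5 -69.7 146.9] axes x,y,z: [[0.633, -0.774, -0.001], [-0.001, 0.0, -1.0], [0.774, 0.633, -0.001]] F [-0.4  1.1 -0.3] op 55.9
[402.23991684 160.17796258] (array([0.77431498, 0.03466921, 0.12541993]), np.float64(0.5792174470814625))
[263.05252918 191.59241245] (array([ 0.68255098, -0.07075523, -2.45651468]), np.float64(0.17225530136843203))
```

View pics/w13.png

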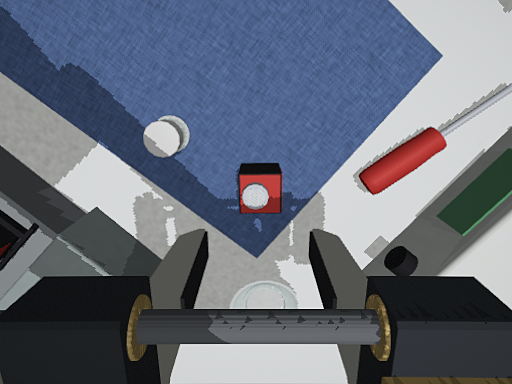

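```bash
python3 -m inch '[[[2,40,1,0,0,0],[0,36,0,0,0,0],[0,27,0,0,0,0],[0,14,0,0,0,0],[0,6,0,0,0,0],[0,0,0,0,0,0]]]'
python3 -m inch '[[[0,0,0,0,0,0],[0,0,0,0,0,0],[0,0,0,0,0,0],[0,0,0,0,0,0],[0,-10,0,0,0,0],[0,-20,0,0,0,0],[0,-35,0,0,0,0],[0,-42,0,0,0,0]]]' 25
python3 plan.py 520.8 -225 130 -0.078
```

```text
t: 29.62
tool_pos: [0.6834, -0.0707, 0.0253]
orientation: [-1.458, 0.689, -0.691]
force: [-1.1, 0.1, -0.3]
opening: 0.0558
t: 30.62
tool_pos: [0.6824, -0.0706, 0.1331]
orientation: [-1.459, 0.691, -0.689]
force: [-0.1, -0.1, 0.1]
opening: 0.0357
t 30.62 pos [682.4 -70.6 133.1] axes x,y,z: [[0.634, -0.773, -0.001], [-0.001, 0.0, -1.0], [0.773, 0.634, -0.001]] F [-0.1 -0.1  0.1] op 35.7
shift [  16.9    3.2 -222.9] turn [ 0.001  0.765 -0.   ] cur yaw 0.687
```

```bash
python3 -m inch '[[[3,0,-45,0,0,0],[3,0,-45,0,0,0],[3,0,-45,0,0,0],[4,0,-45,0,0,0],[4,0,-43,0,0,0],[0,0,0,0,0.18,0],[0,0,0,0,0.18,0],[0,0,0,0,0.18,0]]]'
python3 -m inch '[[[0,0,0,0,0.18,0],[0,0,0,0,0.045,0],[0,0,0,0,0,0],[0,0,0,0,0,0]]]'
python3 plan.py 520.8 -225 30 -0.078
python3 - <<'E'
from h import *
c=cam("wrist"); cv2.imwrite("pics/w14.png",c["image"])
E
```

```text
t: 31.62
tool_pos: [0.5215, -0.2256, 0.1333]
orientation: [-1.272, 1.104, -1.106]
force: [0.4, -0.8, -1.0]
opening: 0.0361
t: 32.12
tool_pos: [0.5215, -0.2253, 0.1324]
orientation: [-1.172, 1.265, -1.266]
force: [0.3, 0.6, -1.6]
opening: 0.0358
t 32.12 pos [ 521.5 -225.3  132.4] axes x,y,z: [[-0.077, -0.997, 0.0], [0.001, -0.0, -1.0], [0.997, -0.077, 0.001]] F [ 0.3  0.6 -1.6] op 35.8
shift [ -0.3 102.4  -0.8] turn [-0.001  0.001  0.   ] cur yaw -0.077
```

View pics/w14.png

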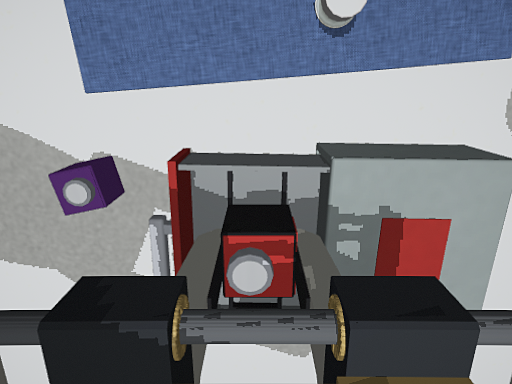

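```bash
python3 -m inch '[[[0,35,-1,0,0,0],[0,30,0,0,0,0],[0,21,0,0,0,0],[0,11,0,0,0,0],[0,5,0,0,0,0],[0,0,0,0,0,0]]]'
python3 -m inch '[[[0,0,0,0,0,0],[0,0,0,0,0,0],[0,-6,0,0,0,0],[0,-30,0,0,0,0],[0,-50,0,0,0,0],[0,-60,0,0,0,0],[0,-40,0,0,0,0],[0,0,0,0,0,0]]]' 48
python3 - <<'E'
from h import *
c=cam("wrist"); cv2.imwrite("pics/w15.png",c["image"])
c=cam("scene"); cv2.imwrite("pics/s15.png",cv2.resize(c["image"][90:250,150:410],None,fx=3,fy=3))
E
python3 plan.py 420 -270 150 -0.078
```

```text
t: 32.92
tool_pos: [0.5213, -0.2255, 0.0309]
orientation: [-1.171, 1.264, -1.268]
force: [0.4, -0.2, -0.7]
opening: 0.036
t: 33.92
tool_pos: [0.5226, -0.2264, 0.2212]
orientation: [-1.168, 1.259, -1.273]
force: [-0.3, -0.3, 0.1]
opening: 0.0483
t 34.02 pos [ 520.4 -225.2  216. ] axes x,y,z: [[-0.078, -0.997, 0.0], [0.001, -0.0, -1.0], [0.997, -0.078, 0.001]] F [ 0.5 -0.6 -1.1] op 48.2
shift [ 52.4  66.  -96.7] turn [-0.001 -0.     0.   ] cur yaw -0.078
```

View pics/w15.png

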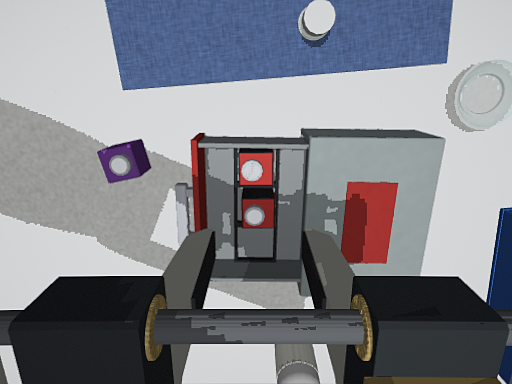

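View pics/s15.png

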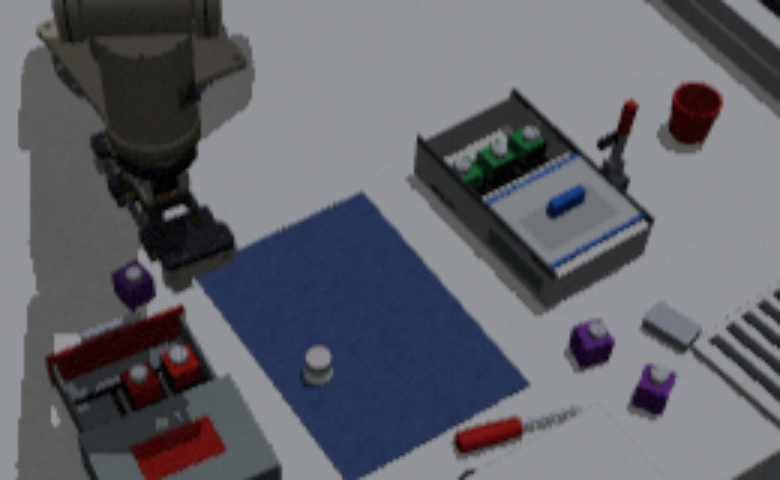

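All five are loaded and the mat is empty apart from the jar. The order was cover, clamp, and "also" drawer. I'm here already, so drawer first: locate the pull and the purple decoy.

```bash
python3 - <<'E'
from h import *
q=np.load("fix.npz")["drw"]; c=cam("wrist")
print("purple lens",back(c,[[119,165]],.048)[0],"jar")
print("bar front top:",T2(q,[[-.085,0,.052],[-.085,-.01,.052]]), "bar px ends:",back(c,[[178,186],[178,243]],.052))
print(T2(q,[[-.120,-.010,.05]]))
E
python3 plan.py 396.5 -275.4 150 -0.078
```

```text
purple lens [ 0.38046221 -0.20720115  0.048     ] jar
bar front top: [[ 0.43216546 -0.26817742  0.052     ]
 [ 0.43138637 -0.27814703  0.052     ]] bar px ends: [[ 0.43754515 -0.23275173  0.052     ]
 [ 0.42788828 -0.29647768  0.052     ]]
[[ 0.39649275 -0.27542022  0.05      ]]
t 34.08 pos [ 519.7 -224.9  214.7] axes x,y,z: [[-0.078, -0.997, -0.001], [-0.001, 0.001, -1.0], [0.997, -0.078, -0.001]] F [ 0.1 -0.  -0.9] op 47.7
shift [  60.    64.8 -118.8] turn [ 0.001 -0.    -0.001] cur yaw -0.078
```

```bash
python3 -m inch '[[[15,10,-30,0,0,0],[15,15,-30,0,0,0],[15,20,-30,0,0,0],[15,20,-29,0,0,0],[0,0,0,0,0,0]]]' 0
python3 plan.py 396.5 -275.4 46 -0.078
```

```text
t: 34.7
tool_pos: [0.3936, -0.2746, 0.1468]
orientation: [-1.171, 1.274, -1.262]
force: [-0.2, 0.1, 0.2]
opening: 0.0032
t 34.7 pos [ 393.6 -274.6  146.8] axes x,y,z: [[-0.08, -0.997, -0.004], [-0.006, 0.004, -1.0], [0.997, -0.08, -0.006]] F [-0.2  0.1  0.2] op 3.2
shift [  1.  100.8   3.6] turn [ 0.006 -0.002 -0.004] cur yaw -0.08
```

```bash
python3 -m inch '[[[0,40,0,0,0,0],[0,35,0,0,0,0],[0,18,0,0,0,0],[0,8,0,0,0,0],[0,0,0,0,0,0]]]'
python3 -m inch '[[[0,0,5,0,0,0],[0,0,5,0,0,0],[0,0,5,0,0,0],[0,0,5,0,0,0],[0,0,5,0,0,0],[0,0,5,0,0,0]]]'
python3 - <<'E'
from h import *
c=cam("wrist"); cv2.imwrite("pics/w16.png",c["image"])
E
```

```text
t: 35.33
tool_pos: [0.3974, -0.2757, 0.0499]
orientation: [-1.171, 1.266, -1.266]
force: [1.1, 0.4, -0.4]
opening: 0.0001
t: 36.08
tool_pos: [0.4271, -0.2781, 0.0496]
orientation: [-1.172, 1.267, -1.266]
force: [-1.6, -1.0, 1.2]
opening: 0.0001
```

View pics/w16.png

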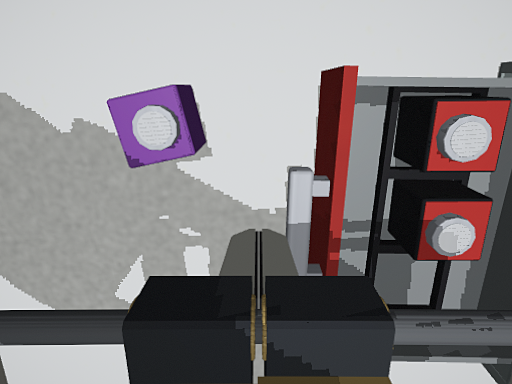

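```bash
python3 -m inch '[[[0,0,8,0,0,0],[0,0,8,0,0,0],[0,0,10,0,0,0],[0,0,10,0,0,0],[0,0,10,0,0,0],[0,0,10,0,0,0],[0,0,10,0,0,0],[0,0,10,0,0,0]]]'
python3 -m inch '[[[0,0,8,0,0,0],[0,0,6,0,0,0],[0,0,5,0,0,0],[0,0,4,0,0,0],[0,0,3,0,0,0]]]'
python3 - <<'E'
from h import *
s,M=st(); q=np.load("fix.npz")["drw"]; d=s["tool_pos"][:2]-q[:2]; print("drawer-x of TCP",d@[np.cos(q[2]),np.sin(q[2])])
c=cam("wrist"); cv2.imwrite("pics/w17.png",c["image"])
E
```

```text
t: 37.12
tool_pos: [0.5033, -0.284, 0.0496]
orientation: [-1.171, 1.266, -1.266]
force: [-1.7, -1.3, -0.1]
opening: 0.0001
t: 37.75
tool_pos: [0.5287, -0.286, 0.0496]
orientation: [-1.171, 1.267, -1.266]
force: [-2.0, -0.9, -0.6]
opening: 0.0008
t 37.75 pos [ 528.7 -286.    49.6] axes x,y,z: [[-0.078, -0.997, -0.0], [-0.0, 0.0, -1.0], [0.997, -0.078, -0.0]] F [-2.  -0.9 -0.6] op 0.8
drawer-x of TCP 0.012652695709522
```

View pics/w17.png

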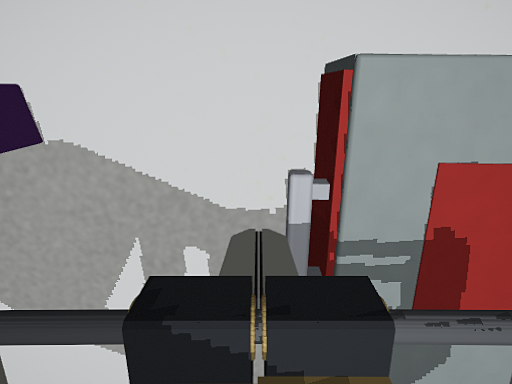

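Nearly shut: the red front at columns 320-350 is close to the cabinet. I'll continue in small steps and watch the force.

```bash
for i in 1; do python3 -m inch '[[[0,0,2,0,0,0],[0,0,2,0,0,0],[0,0,1,0,0,0],[0,0,0,0,0,0]]]'; done
python3 -m inch '[[[0,0,2,0,0,0],[0,0,0,0,0,0]]]'
python3 -m inch '[[[0,0,2,0,0,0],[0,0,0,0,0,0]]]'
```

```text
t: 38.3
tool_pos: [0.5321, -0.2862, 0.0495]
orientation: [-1.173, 1.269, -1.265]
force: [-9.4, 0.4, 5.6]
opening: 0.0004
t: 38.55
tool_pos: [0.5323, -0.2863, 0.0494]
orientation: [-1.175, 1.272, -1.262]
force: [-18.8, 2.0, 11.6]
opening: 0.0005
t: 38.8
tool_pos: [0.5325, -0.2863, 0.0493]
orientation: [-1.177, 1.276, -1.26]
force: [-29.0, 3.2, 19.3]
opening: 0.0003
```

Hard stop at the expected travel. Back off and check.

```bash
python3 -m inch '[[[0,0,-5,0,0,0],[0,0,-20,0,0,0],[0,0,-20,0,0,0],[0,-50,0,0,0,0],[0,-60,0,0,0,0],[0,-60,0,0,0,0],[0,-30,0,0,0,0],[0,0,0,0,0,0]]]'
python3 - <<'E'
from h import *
st(); c=cam("wrist"); cv2.imwrite("pics/w18.png",c["image"])
E
```

```text
t: 39.8
tool_pos: [0.4945, -0.2841, 0.2535]
orientation: [-1.169, 1.26, -1.272]
force: [0.4, -0.5, -0.1]
opening: 0.0005
t 39.8 pos [ 494.5 -284.1  253.5] axes x,y,z: [[-0.078, -0.997, 0.003], [0.006, -0.004, -1.0], [0.997, -0.078, 0.006]] F [ 0.4 -0.5 -0.1] op 0.5
```

View pics/w18.png

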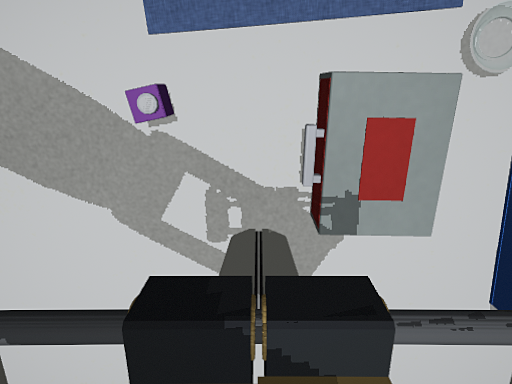

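Drawer shut: the red front is flush with the cabinet at (322,150). Next the cover: go behind its grip.

```bash
python3 plan.py 618.6 272.3 250 0.028
python3 -m inch '[[[-60,0,0,0,-0.05,0],[-60,0,0,0,-0.056,0],[-60,0,8,0,0,0],[-60,0,8,0,0,0],[-60,0,15,0,0,0],[-60,0,15,0,0,0],[-60,0,15,0,0,0],[-60,0,15,0,0,0]]]'
python3 plan.py 618.6 272.3 200 0.028
```

```text
t 39.85 pos [ 493.5 -283.4  250.7] axes x,y,z: [[-0.078, -0.997, 0.001], [0.003, -0.001, -1.0], [0.997, -0.078, 0.003]] F [ 0. -0.  0.] op 0.5
shift [-5.638e+02  3.000e-01  8.150e+01] turn [-0.003 -0.106  0.001] cur yaw -0.078
t: 40.85
tool_pos: [0.5641, 0.2006, 0.2469]
orientation: [-1.225, 1.19, -1.187]
force: [1.2, -0.1, 0.4]
opening: 0.0006
t 40.85 pos [564.1 200.6 246.9] axes x,y,z: [[0.028, -1.0, 0.001], [-0.003, -0.001, -1.0], [1.0, 0.028, -0.003]] F [ 1.2 -0.1  0.4] op 0.6
shift [-70.2  46.6  56.7] turn [0.003 0.    0.001] cur yaw 0.028
```

```bash
python3 -m inch '[[[-35,0,30,0,0,0],[-35,0,27,0,0,0],[0,47,0,0,0,0],[0,0,0,0,0,0],[0,0,0,0,0,0]]]'
python3 plan.py 618.6 272.3 78 0.028
python3 - <<'E'
from h import *
c=cam("wrist"); cv2.imwrite("pics/w19.png",c["image"])
q=np.load("fix.npz")["car"]
print("grip px pred at .130",proj(c,T2(q,[[.130,0,.09]])))
E
```

```text
t: 41.48
tool_pos: [0.6193, 0.2697, 0.2021]
orientation: [-1.224, 1.19, -1.188]
force: [-0.7, 0.6, 0.4]
opening: 0.0007
t 41.48 pos [619.3 269.7 202.1] axes x,y,z: [[0.028, -1.0, 0.001], [-0.002, -0.001, -1.0], [1.0, 0.028, -0.002]] F [-0.7  0.6  0.4] op 0.7
shift [ -2.7 124.1  -0.4] turn [ 0.002 -0.     0.001] cur yaw 0.028
grip px pred at .130 [[213.73496359 185.00885581]]
```

View pics/w19.png

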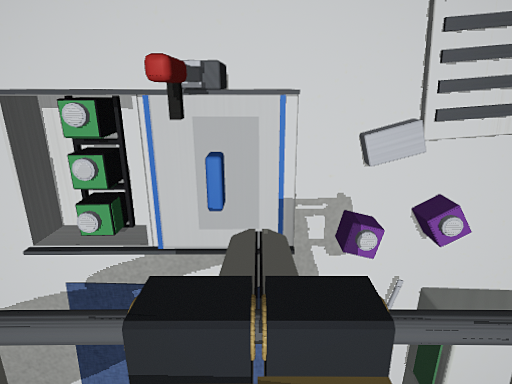

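Grip at (215,181) as predicted, with room behind it. Lower and push toward -x.

```bash
python3 -m inch '[[[-2.5,45,0,0,0,0],[0,40,0,0,0,0],[0,25,0,0,0,0],[0,14,0,0,0,0],[0,0,0,0,0,0]]]'
python3 -m inch '[[[0,0,-5,0,0,0],[0,0,-6,0,0,0],[0,0,-8,0,0,0],[0,0,-8,0,0,0],[0,0,-10,0,0,0],[0,0,-10,0,0,0]]]'
python3 - <<'E'
from h import *
s,M=st(); q=np.load("fix.npz")["car"]; d=s["tool_pos"][:2]-q[:2]; print("carrier-x of TCP",d@[np.cos(q[2]),np.sin(q[2])],d@[-np.sin(q[2]),np.cos(q[2])])
c=cam("wrist"); cv2.imwrite("pics/w20.png",c["image"])
E
```

```text
t: 42.15
tool_pos: [0.62, 0.2724, 0.0792]
orientation: [-1.222, 1.189, -1.189]
force: [0.6, 0.4, 0.4]
opening: 0.0004
t: 42.9
tool_pos: [0.5723, 0.2714, 0.0789]
orientation: [-1.222, 1.188, -1.189]
force: [1.8, 0.5, 2.2]
opening: 0.0003
t 42.9 pos [572.3 271.4  78.9] axes x,y,z: [[0.028, -1.0, -0.0], [0.0, 0.0, -1.0], [1.0, 0.028, 0.0]] F [1.8 0.5 2.2] op 0.3
carrier-x of TCP 0.12168386991269536 0.0004350684277582821
```

View pics/w20.png

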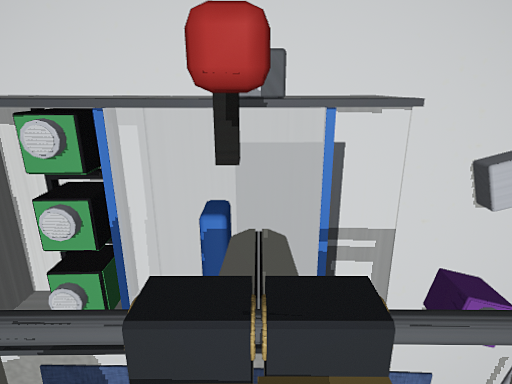

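```bash
python3 -m inch '[[[0,0,-10,0,0,0],[0,0,-10,0,0,0],[0,0,-10,0,0,0],[0,0,-10,0,0,0],[0,0,-10,0,0,0],[0,0,-10,0,0,0],[0,0,-10,0,0,0],[0,0,-10,0,0,0]]]'
python3 -m inch '[[[0,0,-6,0,0,0],[0,0,-4,0,0,0],[0,0,-2,0,0,0],[0,0,0,0,0,0]]]'
python3 - <<'E'
from h import *
s,M=st(); q=np.load("fix.npz")["car"]; d=s["tool_pos"][:2]-q[:2]; print("carrier-x of TCP",d@[np.cos(q[2]),np.sin(q[2])],d@[-np.sin(q[2]),np.cos(q[2])])
E
```

```text
t: 43.95
tool_pos: [0.4922, 0.269, 0.0785]
orientation: [-1.223, 1.189, -1.189]
force: [1.6, -0.5, 0.5]
opening: 0.0005
t: 44.45
tool_pos: [0.4807, 0.2689, 0.0786]
orientation: [-1.223, 1.189, -1.188]
force: [-0.1, -0.2, 0.4]
opening: 0.0004
t 44.45 pos [480.7 268.9  78.6] axes x,y,z: [[0.028, -1.0, -0.0], [-0.0, 0.0, -1.0], [1.0, 0.028, -0.0]] F [-0.1 -0.2  0.4] op 0.4
carrier-x of TCP 0.030046163217293354 0.0004295995177455622
```

```bash
python3 -m inch '[[[0,0,-2,0,0,0],[0,0,-2,0,0,0],[0,0,0,0,0,0]]]'
python3 -m inch '[[[0,0,-2,0,0,0],[0,0,0,0,0,0]]]'
python3 -m inch '[[[0,0,-2,0,0,0],[0,0,0,0,0,0]]]'
```

```text
t: 44.82
tool_pos: [0.4768, 0.2688, 0.0786]
orientation: [-1.222, 1.189, -1.188]
force: [-0.2, 0.0, -0.0]
opening: 0.0003
t: 45.08
tool_pos: [0.4747, 0.2687, 0.0787]
orientation: [-1.223, 1.189, -1.188]
force: [0.2, 1.2, 0.6]
opening: 0.0004
t: 45.32
tool_pos: [0.4728, 0.2686, 0.0787]
orientation: [-1.222, 1.189, -1.188]
force: [0.8, 0.3, 0.2]
opening: 0.0005
```

Run:
```python
from h import *
c=cam("wrist"); cv2.imwrite("pics/w21.png",c["image"])
```

```text
(no output)
```

View pics/w21.png

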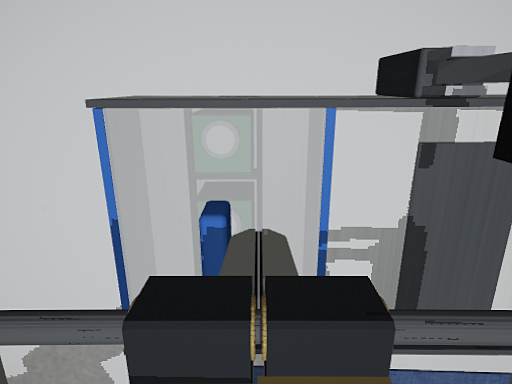

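Cover nearly home, its front blue edge near the rail end at (95,105). Keep nudging.

```bash
python3 -m inch '[[[0,0,-2,0,0,0],[0,0,0,0,0,0]]]'
python3 -m inch '[[[0,0,-2,0,0,0],[0,0,0,0,0,0]]]'
python3 -m inch '[[[0,0,-2,0,0,0],[0,0,0,0,0,0]]]'
```

```text
t: 45.62
tool_pos: [0.4716, 0.2685, 0.0788]
orientation: [-1.221, 1.188, -1.189]
force: [4.9, 0.6, -3.3]
opening: 0.0002
t: 45.88
tool_pos: [0.4714, 0.2686, 0.079]
orientation: [-1.218, 1.185, -1.191]
force: [13.7, 2.2, -9.6]
opening: 0.0003
t: 46.12
tool_pos: [0.4713, 0.2685, 0.0792]
orientation: [-1.214, 1.183, -1.192]
force: [22.3, 2.2, -16.4]
opening: 0.0007
```

Hard stop: cover home. Back off and move behind the clamp arm.

```bash
python3 -m inch '[[[0,0,5,0,0,0],[0,0,12,0,0,0],[0,-40,0,0,0,0],[0,-60,0,0,0,0],[0,-60,0,0,0,0],[0,-30,0,0,0,0],[0,0,0,0,0,0],[0,0,0,0,0,0]]]'
python3 - <<'E'
from h import *
c=cam("wrist"); cv2.imwrite("pics/w22.png",c["image"])
q=np.load("fix.npz")["car"]; print((T2(q,[[.1585,.090,.165],[.115,.09,.072]])*1000).round(1))
E
```

```text
t: 47.12
tool_pos: [0.4835, 0.2686, 0.2671]
orientation: [-1.224, 1.19, -1.188]
force: [-0.5, -0.7, -0.9]
opening: 0.0003
[[606.6 362.  165. ]
 [563.2 360.8  72. ]]
```

View pics/w22.png

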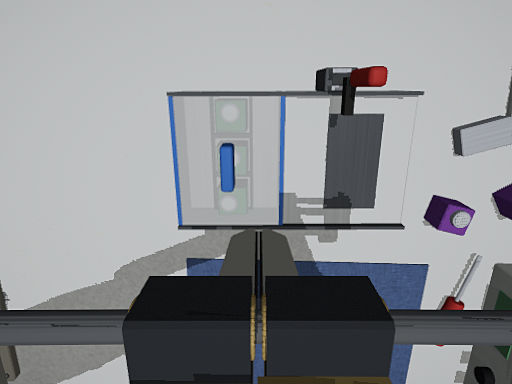

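```bash
python3 - <<'E'
from h import *
c=cam("wrist"); q=np.load("fix.npz")["car"]
print("cover",(back(c,[[227.5,167]],.09)[0][:2]-q[:2])@[np.cos(q[2]),np.sin(q[2])])
E
python3 plan.py 606.6 362 250 0.028
```

```text
cover -0.00037744545838873194
t 47.23 pos [483.  268.5 266.2] axes x,y,z: [[0.028, -1.0, 0.001], [-0.004, -0.002, -1.0], [1.0, 0.028, -0.004]] F [0.1 0.1 0.3] op 0.5
shift [-90.1  15.6 126.2] turn [ 0.004 -0.     0.001] cur yaw 0.028
```

```bash
python3 -m inch '[[[-30,0,42,0,0,0],[-30,0,42,0,0,0],[-30,0,42,0,0,0],[0,15,0,0,0,0],[0,0,0,0,0,0],[0,0,0,0,0,0]]]'
python3 plan.py 606.6 362 165 0.028
python3 - <<'E'
from h import *
c=cam("side"); cv2.imwrite("pics/sd2.png",cv2.resize(c["image"][150:384,120:350],None,fx=2.5,fy=2.5))
E
```

```text
t: 47.98
tool_pos: [0.6065, 0.3617, 0.2541]
orientation: [-1.223, 1.189, -1.189]
force: [-0.4, 0.5, -0.1]
opening: 0.0005
t 47.98 pos [606.5 361.7 254.1] axes x,y,z: [[0.028, -1.0, 0.0], [-0.0, -0.0, -1.0], [1.0, 0.028, -0.0]] F [-0.4  0.5 -0.1] op 0.5
shift [-0.3 89.1  0.2] turn [ 0. -0.  0.] cur yaw 0.028
```

View pics/sd2.png

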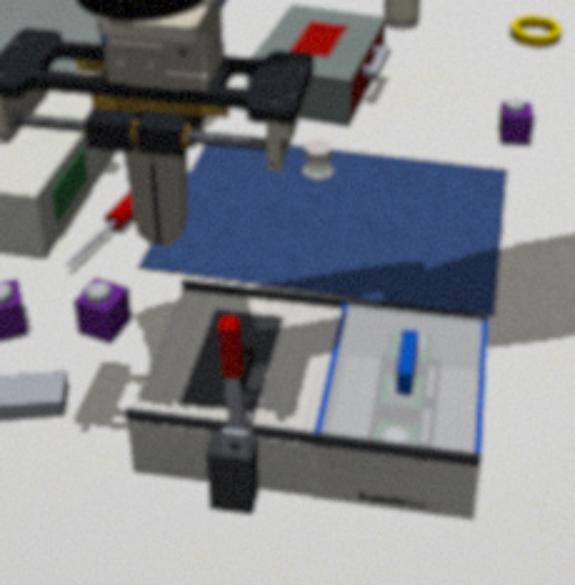

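Run:
```python
from h import *
c=cam("side"); s,M=st(); p=s["tool_pos"]
for nm,d in(("cam",[0,.083,.158]),("body-x",[-.094,0,.076]),("body-x+y",[-.094,.0375,.076]),("tip",[0,0,-.008]),("tip end",[-.0175,0,-.008]),("tip end+",[.0175,0,-.008])):
    print(nm,((proj(c,p+np.array(d))[0]-[120,150])*2.5).round())
```

```text
t 48.08 pos [607.1 362.  255.6] axes x,y,z: [[0.028, -1.0, -0.001], [0.002, 0.001, -1.0], [1.0, 0.028, 0.002]] F [0.  0.  0.2] op 0.4
cam [86. 73.]
body-x [302. 144.]
body-x+y [288. 179.]
tip [161. 237.]
tip end [187. 240.]
tip end+ [135. 233.]
```

The hanging part stays within the stated body envelope. Lower behind the arm and touch it.

```bash
python3 -m inch '[[[0,40,0,0,0,0],[0,35,0,0,0,0],[0,14,0,0,0,0],[0,0,0,0,0,0]]]'
python3 -m inch '[[[0,0,-5,0,0,0],[0,0,-5,0,0,0],[0,0,-5,0,0,0],[0,0,-4,0,0,0],[0,0,-3,0,0,0],[0,0,-3,0,0,0]]]'
python3 - <<'E'
from h import *
s,M=st(); q=np.load("fix.npz")["car"]; d=s["tool_pos"][:2]-q[:2]; print("carrier-x of TCP",d@[np.cos(q[2]),np.sin(q[2])],d@[-np.sin(q[2]),np.cos(q[2])])
c=cam("side"); cv2.imwrite("pics/sd3.png",cv2.resize(c["image"][150:384,120:350],None,fx=2.5,fy=2.5))
E
```

```text
t: 48.58
tool_pos: [0.6069, 0.362, 0.1648]
orientation: [-1.223, 1.189, -1.189]
force: [0.3, 1.2, 0.2]
opening: 0.0007
t: 49.32
tool_pos: [0.5825, 0.3617, 0.165]
orientation: [-1.222, 1.188, -1.189]
force: [1.0, 0.4, 0.7]
opening: 0.0003
t 49.33 pos [582.5 361.7 165. ] axes x,y,z: [[0.028, -1.0, -0.0], [0.001, 0.0, -1.0], [1.0, 0.028, 0.001]] F [1.  0.4 0.7] op 0.3
carrier-x of TCP 0.1343386385555041 0.09040304483640034
```

View pics/sd3.png

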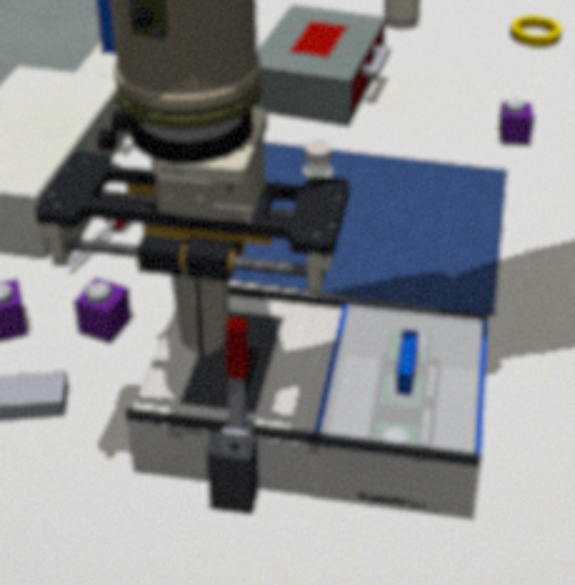

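```bash
python3 -m inch '[[[0,1,-8,0,0,0],[0,1,-8,0,0,0],[0,3,-10,0,0,0],[0,3.5,-10,0,0,0],[0,5,-9,0,0,0],[0,6,-9,0,0,0],[0,6,-6,0,0,0],[0,6,-6,0,0,0]]]'
python3 - <<'E'
from h import *
s,M=st()
c=cam("side"); cv2.imwrite("pics/sd4.png",cv2.resize(c["image"][150:384,120:350],None,fx=2.5,fy=2.5))
E
```

```text
t: 50.38
tool_pos: [0.5159, 0.3598, 0.1326]
orientation: [-1.223, 1.189, -1.188]
force: [-0.9, 0.6, 1.9]
opening: 0.0003
t 50.38 pos [515.9 359.8 132.6] axes x,y,z: [[0.028, -1.0, 0.0], [-0.0, -0.0, -1.0], [1.0, 0.028, -0.0]] F [-0.9  0.6  1.9] op 0.3
```

View pics/sd4.png

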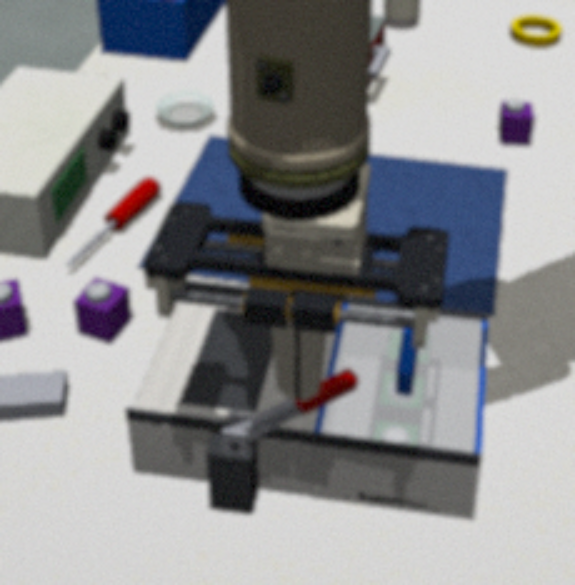

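Arm at about 0.6 rad, still under the fingers. Continue down.

```bash
python3 -m inch '[[[0,7,-5,0,0,0],[0,7,-4.5,0,0,0],[0,7.5,-3,0,0,0],[0,8,-3,0,0,0],[0,6,-1.5,0,0,0],[0,6,-1,0,0,0],[0,0,0,0,0,0]]]'
python3 -m inch '[[[0,2,0,0,0,0],[0,0,0,0,0,0]]]'
python3 -m inch '[[[0,2,0,0,0,0],[0,0,0,0,0,0]]]'
```

```text
t: 51.3
tool_pos: [0.4981, 0.359, 0.0908]
orientation: [-1.223, 1.189, -1.189]
force: [-0.6, 0.7, -0.9]
opening: 0.0007
t: 51.55
tool_pos: [0.4986, 0.3593, 0.0897]
orientation: [-1.222, 1.188, -1.189]
force: [0.2, -0.7, -0.2]
opening: 0.0002
t: 51.8
tool_pos: [0.4984, 0.3593, 0.0876]
orientation: [-1.222, 1.189, -1.189]
force: [-1.1, 0.2, -0.8]
opening: 0.0006
```

```bash
python3 -m inch '[[[0,2,0,0,0,0],[0,0,0,0,0,0]]]'
python3 -m inch '[[[0,2,0,0,0,0],[0,0,0,0,0,0]]]'
python3 - <<'E'
from h import *
s,M=st()
c=cam("side"); cv2.imwrite("pics/sd5.png",cv2.resize(c["image"][230:384,180:350],None,fx=3.5,fy=3.5))
E
```

```text
t: 52.05
tool_pos: [0.4986, 0.3594, 0.0871]
orientation: [-1.222, 1.188, -1.189]
force: [-5.9, -3.0, 10.5]
opening: 0.0004
t: 52.3
tool_pos: [0.4986, 0.3596, 0.0868]
orientation: [-1.222, 1.188, -1.188]
force: [-10.4, -6.8, 22.7]
opening: 0.0003
t 52.3 pos [498.6 359.6  86.8] axes x,y,z: [[0.028, -1.0, -0.0], [0.001, 0.0, -1.0], [1.0, 0.028, 0.001]] F [-10.4  -6.8  22.7] op 0.3
```

View pics/sd5.png

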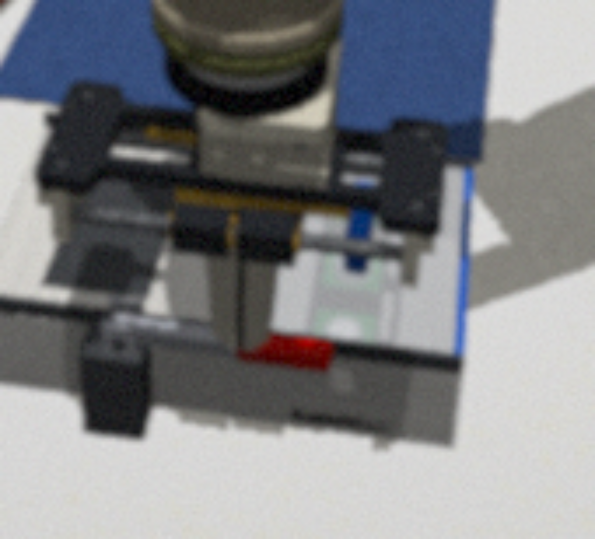

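Firm stop with the tips at z≈79 mm, the level-arm height: clamp down. Retract and check everything.

```bash
python3 -m inch '[[[0,-4,0,0,0,0],[0,-25,0,0,0,0],[0,-55,0,0,0,0],[0,-60,0,0,0,0],[30,-45,0,0,0,0],[60,0,0,0,0,0],[60,0,0,0,0,0],[30,0,0,0,0,0]]]'
python3 -m inch '[[[0,0,0,0,0,0],[0,0,0,0,0,0]]]'
python3 - <<'E'
from h import *
s,M=st()
c=cam("wrist"); cv2.imwrite("pics/w30.png",c["image"])
c=cam("scene"); cv2.imwrite("pics/s30.png",cv2.resize(c["image"][90:290,100:410],None,fx=2.5,fy=2.5))
c=cam("side"); cv2.imwrite("pics/sd30.png",cv2.resize(c["image"][130:384,100:360],None,fx=2.3,fy=2.3))
q=np.load("fix.npz")["car"]
for th in(0,.1,.2): print(((proj(c,T2(q,[[.115-.11*np.cos(th),.09,.072+.11*np.sin(th)]]))-[100,130])*2.3).round(1))
E
```

```text
t: 53.35
tool_pos: [0.5035, 0.1768, 0.2727]
orientation: [-1.221, 1.189, -1.191]
force: [0.1, 0.6, 0.2]
opening: 0.0005
t: 53.6
tool_pos: [0.5035, 0.1799, 0.2726]
orientation: [-1.222, 1.189, -1.188]
force: [-0.6, -0.2, -0.5]
opening: 0.0007
t 53.6 pos [503.5 179.9 272.6] axes x,y,z: [[0.028, -1.0, -0.0], [0.0, 0.0, -1.0], [1.0, 0.028, 0.0]] F [-0.6 -0.2 -0.5] op 0.7
[[399.6 465.2]]
[[399.5 455.2]]
[[398. 445.]]
```

View pics/w30.png

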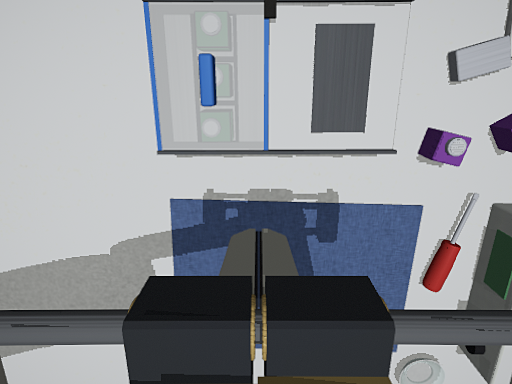

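View pics/s30.png

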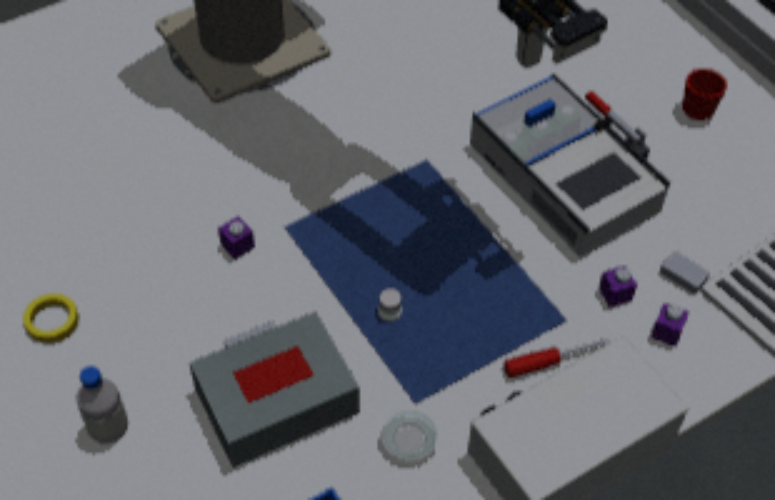

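View pics/sd30.png

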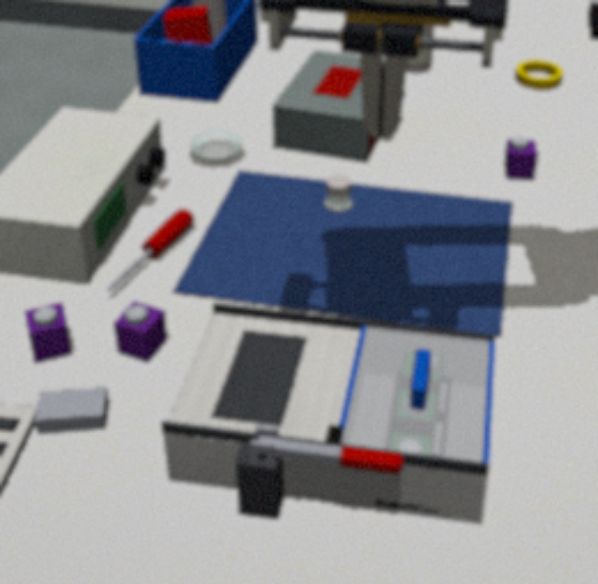

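Clamp tip at (402,462) against (399.6,465) predicted for level. All three greens show under the cover, the drawer is shut and the gripper is free. Handing in.

```bash
python3 -c "
from plant import robot
print(robot.close_job())"
```

```text
the job is handed in; nothing more can be done
None
```

The job is done and handed in at about 54 s of the 210 s allowed. Three green and two red modules were on the mat.

- **Modules:** The greens went into nests 1–3 of the carrier and the reds into reject nests 2 and 1. Each was seen seated in a picture after release. The last views show the three greens standing under the cover; the reds are hidden now that the drawer is shut.
- **Drawer:** I shut it before the cover and clamp. It ran to a hard stop at about 29 N, and its front is flush with the cabinet in the pictures.
- **Cover:** I pushed it to a hard stop at about 22 N along its slide; the camera put it 0.4 mm from home.
- **Clamp:** I pressed it down to a firm stop at level height. The final side view puts its tip within about 3 pixels of the level position.
- **Rest of the bench:** The jar, driver, dish, bottle, tape and purple modules were not touched, the gripper ended clear of everything, and no check failed or disagreed.

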